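Set out tile samples with their grout sticks on a tilting sample board

ROBOT

A 6-joint arm with a two-finger parallel gripper is mounted at the origin on a cart in front of the work surface, level with it; the furniture and walls round the work are solid. World frame = base frame: x ahead of the robot, y to its left, z up, the work surface at z = 0. Lengths are in m, angles in degrees, forces in N, time in s.
With the tool pointing down it reaches from about 0.35 to 0.775 m from the base axis. Payload 5.5 kg.
Tool frame: the origin (TCP) lies at the very end of the fingers, on their centre line; the grasp point (between the pads) lies 19 mm behind it; x points along the fingers, z is the direction in which the jaws open and shut, and the axes are right-handed (so a half turn about x gives the same grasp; the last joint's range is limited). The gripper opens to 85 mm and grips with 20 to 120 N. Pads are 22 mm wide; open, the fingers measure 114 mm over their backs; the gripper's body (76 mm by 85 mm) begins 54 mm behind the grasp point. The pads swing forward as they close: fully open they stand 13 mm farther back than shut.
Start: joints at [63.163, 17.945, 2.641, 74.691, 0, 82.002], TCP at [0.186, 0.544, 0.231] pointing down, gripper open.
Joint ranges: [-158.12, 158.12], [-49.38, 96.58], [-58.88, 72.47], [-126.05, 133.96], [-84.25, 85.87], [-180, 180]. Speed limits (degrees/s): [147.25, 147.25, 180, 180, 180, 180].

INTERFACE

Orientations are given as [roll, pitch, yaw] about the fixed x, y, z axes, in that order (R = Rz(yaw) Ry(pitch) Rx(roll)).
In Python, from workcell import manip gives the robot as it stands. The module is installed in compiled form; this text tells all that it offers. Calls block until the motion is done:
- manip.goto(position, orientation): joint-space move of the TCP to a pose.
- manip.line_to(position, attitude=None, feed=0.15, force_limit=None): straight line of the TCP; attitude=None keeps the orientation; feed is the mean speed in m/s. With force_limit (N) it stops when the force on the tool has changed by that much, and returns True; else False.
- manip.goto_joints(angles): joint-space move.
- manip.gripper_to(opening, newtons=None): finger opening in m; newtons is the grip in N (None keeps the last); returns when the fingers have stopped.
- manip.sleep(seconds).
- manip.ik(position, orientation): joint angles nearest the present ones, or None.
- manip.get_state(): the state.
- manip.grab_frame(name): name is "side" or "top"; returns a dict with "pixels" (400x640x3 uint8, red, green, blue), "camera_matrix" (3x3 intrinsics, pixels), "distortion" ([k1, k2, p1, p2, k3] as OpenCV has them; the pictures are not rectified), "eye" and "attitude" of the camera in the world. Camera axes: x right, y down, z forward; pixel columns grow to the right and rows downward; lengths in m; the calibration is good to about 2 mm. A picture is of the moment at which its call begins. There is no depth.
A pose or a line that the arm cannot do raises manip.PlanningError and nothing moves.
- manip.close_job(): hands the job in, once; it reports no verdict.
The state is a dict: "t": time; "joint_positions": joint angles; "joint_vel": joint speeds; "tau": joint torques, N m; "ee_pos": TCP position; "tool_rot": TCP orientation; "wrist_force": force on the tool from outside, world axes, zero at the start; "torque": the same for the moment, N m; "gripper_width": finger opening in m.
Only numpy, scipy, OpenCV 4.12 (cv2) and the standard library are available. Lean on these libraries where they do the work, as an engineer would, in place of code of your own. Each camera call takes 0.05 s, during which the arm holds its last target.

TASK

A client is coming to choose tiles: raise the flat sample board by its black knob, all the way up to its stop, and only then set every tile sample that is on the table on the slope, glazed side up, its 50 mm side up and down the board and its lower 40 mm edge resting squarely against a cleat. Right beside each tile, on the same cleat and with at most a finger's breadth or two of gap, lay the grout stick of the same colour, lengthwise up the slope with its end against the cleat. Sticks whose tile is not there are not needed; leave the stapler, eraser and black stamp where they are.

Things in the scene. Friction and masses are not known exactly. Their poses are not given: they have to be found in the camera images.
- panel (a joint): tilt of the sample board's panel, rad: 0 lying flat, 0.35 (20 degrees) fully raised against its stop. Hinged along its near lower edge; the far edge rises. A friction hinge (2.3 N m) holds it wherever it is left, also loaded; lifting at the knob takes about 17 N.
- panel_face (a point): sample board: slick grey panel 182 (x, up the slope) x 260 mm (y) on a fixed base; tiles slide down it unless stopped. The point is on the face at mid-width, right above the hinge axis (6 mm below it along z, 24 mm above the table). x runs up the slope, y along the hinge to the left, z out of the face. Edging 8 mm high along both sides, inner faces at y = +-124 mm; steel quadrants and friction knobs outside it, to y = +-152.
- cleat_low (a point): lower of two dark wooden cleats, strips 8 mm wide and 6 mm high across the panel between the edgings. The point is at mid-width where its upper (up-slope) face meets the panel face, 20 mm up the slope from panel_face; things rest against that upper face. Axes as for the panel
- cleat_high (a point): upper cleat, the same; 98 mm up the slope from panel_face
- lift_knob (a point): black round lift knob on the panel by the middle of its far edge (x = 168 mm), its axis along the panel's z: 19 mm in diameter from 12 to 34 mm above the face, on a thinner brass neck. This point is on its axis, 25 mm above the face; axes as for the panel
- tile_red_mid (a point): brick-red glazed tile sample, 50 (x) x 40 (y) x 10 mm, 60 g, pale underside; the point is its centre, z out of the glazed face. May be absent.
- tile_blue_mid (a point): blue glazed tile sample, 50 (x) x 40 (y) x 10 mm, 60 g, pale underside; the point is its centre, z out of the glazed face. May be absent.
- tile_green_mid (a point): green glazed tile sample, 50 (x) x 40 (y) x 10 mm, 60 g, pale underside; the point is its centre, z out of the glazed face. May be absent.
- tile_black_mid (a point): black glazed tile sample, 50 (x) x 40 (y) x 10 mm, 60 g, pale underside; the point is its centre, z out of the glazed face. May be absent.
- stick_red_mid (a point): brick-red grout sample stick, 50 (x) x 12 (y) x 10 mm, 20 g, white underside; the point is its centre, z up
- stick_blue_mid (a point): blue grout sample stick, 50 (x) x 12 (y) x 10 mm, 20 g, white underside; the point is its centre, z up
- stick_green_mid (a point): green grout sample stick, 50 (x) x 12 (y) x 10 mm, 20 g, white underside; the point is its centre, z up
- stick_black_mid (a point): black grout sample stick, 50 (x) x 12 (y) x 10 mm, 20 g, white underside; the point is its centre, z up
- stick_violet_mid (a point): violet grout sample stick, 50 (x) x 12 (y) x 10 mm, 20 g, white underside; the point is its centre, z up. No tile of this colour exists
- stapler: red and black stapler, 34 x 144 x 44 mm; origin at the centre of its underside. Bystander
- eraser: white rubber in a blue sleeve, 20 x 43 x 12 mm; origin at the centre of its underside. Bystander
- date_stamp: black block stamp, 52 x 88 x 46 mm; origin at the centre of its underside. Bystander

How it is judged (in metres and radians):
On the way:
1. the board is raised to its stop (value of joint panel above 0.33 rad), for 0.2 s.
At the end, for the whole second after the job is handed in: Panel over 0.31 rad. Each tile present flat on it, glaze up, x within 0.12 rad of the panel's x, centre 25 mm (+-4) above a cleat's upper face. Its colour's stick flat beside it on that cleat, parallel within 0.15 rad, centres level along the slope within 5 mm and under 85 mm apart (value of joint panel above 0.31 rad and (x of tile_red_mid in the frame of panel_face between 0.041 and 0.049 m or x of tile_red_mid in the frame of panel_face between 0.119 and 0.127 m) and y of tile_red_mid in the frame of panel_face between -0.108 and 0.108 m and z of tile_red_mid in the frame of panel_face between 0.002 and 0.008 m and angle between the x axis of each of tile_red_mid, tile_blue_mid, tile_green_mid, tile_black_mid and the x axis of panel_face, either way round below 0.12 rad and angle between each of tile_red_mid, tile_blue_mid, tile_green_mid, tile_black_mid's own z axis and vertical below 0.8 rad and x of stick_red_mid in the frame of tile_red_mid between -0.005 and 0.005 m and z of stick_red_mid in the frame of tile_red_mid between -0.003 and 0.003 m and angle between the x axis of stick_red_mid and the x axis of tile_red_mid, either way round below 0.15 rad and distance between stick_red_mid and tile_red_mid below 0.085 m and (x of tile_blue_mid in the frame of panel_face between 0.041 and 0.049 m or x of tile_blue_mid in the frame of panel_face between 0.119 and 0.127 m) and y of tile_blue_mid in the frame of panel_face between -0.108 and 0.108 m and z of tile_blue_mid in the frame of panel_face between 0.002 and 0.008 m and x of stick_blue_mid in the frame of tile_blue_mid between -0.005 and 0.005 m and z of stick_blue_mid in the frame of tile_blue_mid between -0.003 and 0.003 m and angle between the x axis of stick_blue_mid and the x axis of tile_blue_mid, either way round below 0.15 rad and distance between stick_blue_mid and tile_blue_mid below 0.085 m and (x of tile_green_mid in the frame of panel_face between 0.041 and 0.049 m or x of tile_green_mid in the frame of panel_face between 0.119 and 0.127 m) and y of tile_green_mid in the frame of panel_face between -0.108 and 0.108 m and z of tile_green_mid in the frame of panel_face between 0.002 and 0.008 m and x of stick_green_mid in the frame of tile_green_mid between -0.005 and 0.005 m and z of stick_green_mid in the frame of tile_green_mid between -0.003 and 0.003 m and angle between the x axis of stick_green_mid and the x axis of tile_green_mid, either way round below 0.15 rad and distance between stick_green_mid and tile_green_mid below 0.085 m and (x of tile_black_mid in the frame of panel_face between 0.041 and 0.049 m or x of tile_black_mid in the frame of panel_face between 0.119 and 0.127 m) and y of tile_black_mid in the frame of panel_face between -0.108 and 0.108 m and z of tile_black_mid in the frame of panel_face between 0.002 and 0.008 m and x of stick_black_mid in the frame of tile_black_mid between -0.005 and 0.005 m and z of stick_black_mid in the frame of tile_black_mid between -0.003 and 0.003 m and angle between the x axis of stick_black_mid and the x axis of tile_black_mid, either way round below 0.15 rad and distance between stick_black_mid and tile_black_mid below 0.085 m); the robot touches nothing.
It fails at once if a tile is laid on the board while the board is not raised ((angle between tile_red_mid's own z axis and vertical below 0.2 rad and x of tile_red_mid in the frame of panel_face between 0.03 and 0.18 m and y of tile_red_mid in the frame of panel_face between -0.12 and 0.12 m and z of tile_red_mid in the frame of panel_face between 0 and 0.0085 m) or (angle between tile_blue_mid's own z axis and vertical below 0.2 rad and x of tile_blue_mid in the frame of panel_face between 0.03 and 0.18 m and y of tile_blue_mid in the frame of panel_face between -0.12 and 0.12 m and z of tile_blue_mid in the frame of panel_face between 0 and 0.0085 m) or (angle between tile_green_mid's own z axis and vertical below 0.2 rad and x of tile_green_mid in the frame of panel_face between 0.03 and 0.18 m and y of tile_green_mid in the frame of panel_face between -0.12 and 0.12 m and z of tile_green_mid in the frame of panel_face between 0 and 0.0085 m) or (angle between tile_black_mid's own z axis and vertical below 0.2 rad and x of tile_black_mid in the frame of panel_face between 0.03 and 0.18 m and y of tile_black_mid in the frame of panel_face between -0.12 and 0.12 m and z of tile_black_mid in the frame of panel_face between 0 and 0.0085 m)).
It fails at once if a bystander is shoved away (distance of any of stapler, eraser, date_stamp from where it was at the start of the episode above 0.03 m).
Of tile_red, tile_blue, tile_green, tile_black only 3 to 4 are there at a start; the rules pass over those that are not, and their reading is None.
At some moment in a run one of tile_red, tile_blue, tile_green, tile_black may be knocked a few centimetres aside while the robot is not near it.
It also fails if it takes over 210 s, if anything falls off the work surface, if the arm or the gripper's body presses on something with over 40 N, if the wrist force passes 120 N, or if a joint passes its speed limit or range.

## Working session

There is one attempt and no reset: what is moved stays moved. The work goes in short steps, each a Python script; the robot and the scene stay as the last script left them, time stands still between calls to the robot, and variables do not carry over. Pictures are saved under pics/ and viewed, and the job is handed in when it is done.

```bash
mkdir -p pics; ls; python3 - <<'E'
from workcell import manip
import cv2,numpy as np
s=manip.get_state();print(s)
for n in("side","top"):
    f=manip.grab_frame(n);cv2.imwrite(f"pics/{n}0.png",f["pixels"][:,:,::-1])
    print(n,f["camera_matrix"],f["distortion"],f["eye"],f["attitude"])
E
```

```text
pics
{'t': 0.0, 'joint_positions': array([ 6.31620727e+01,  1.79916842e+01,  2.57774383e+00,  7.46900943e+01,
       -1.17130410e-03,  8.20035025e+01]), 'joint_vel': array([ 0.01376848, -0.02003003,  0.03741853, -0.01269682,  0.02550865,
        0.08795922]), 'tau': array([ 7.60184812e-04, -4.80625498e+01,  2.98533440e+01,  1.92614493e-02,
       -7.17797593e-05, -2.58787253e-06]), 'ee_pos': array([0.18546385, 0.54373889, 0.23040561]), 'tool_rot': array([ 172.64855566,   89.89595877, -116.19287311]), 'wrist_force': array([-0.29213309,  0.70058134,  0.07908104]), 'torque': array([-0.01894802, -0.00303982,  0.02029716]), 'gripper_width': 0.08552772308626197}
side [[394.90528296   0.         317.45840645]
 [  0.         394.90528296 196.32432252]
 [  0.           0.           1.        ]] [-0.05512116  0.          0.          0.          0.        ] [0.53385343 0.95814559 0.53712467] [-116.84059671    0.59000927  178.7048568 ]
top [[429.1089264    0.         318.51882369]
 [  0.         429.1089264  188.61383198]
 [  0.           0.           1.        ]] [-0.06532027  0.          0.          0.          0.        ] [ 0.36751333 -0.01828699  1.60226586] [-1.74632946e+02 -9.58522414e-02 -9.06410335e+01]
```

View pics/side0.png

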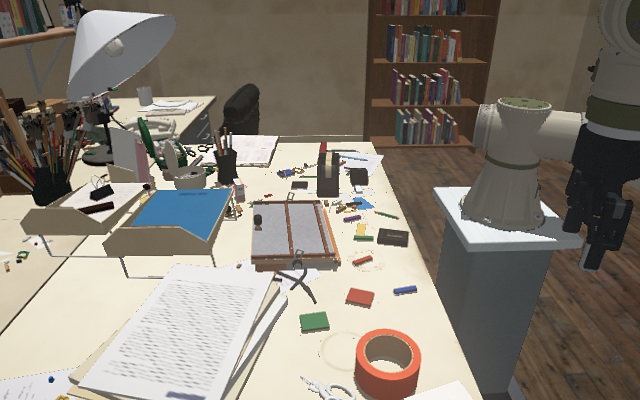

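View pics/top0.png

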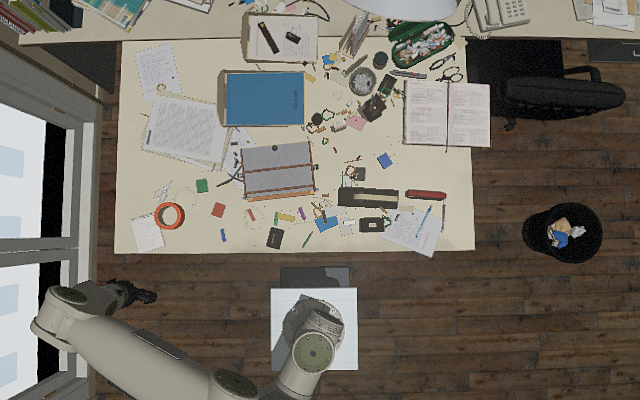

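The side view shows the flat board at about (292,232), with red and green tiles in front of it. The top view shows the board at (278,168), green at (202,186), red at (218,210), and something blue at (385,160). I'll enlarge both.

```bash
cat > h.py <<'E'
import cv2,numpy as np
from scipy.spatial.transform import Rotation as R
from workcell import manip
def cam(n):
    f=manip.grab_frame(n); return f
def crop(f,x0,y0,x1,y1,k,name):
    im=np.ascontiguousarray(f["pixels"][y0:y1,x0:x1,::-1])
    im=cv2.resize(im,None,fx=k,fy=k,interpolation=cv2.INTER_CUBIC)
    for x in range(-(-x0//20)*20,x1,20):
        cv2.putText(im,str(x),((x-x0)*k,9),0,.32,(0,0,255),1);cv2.line(im,((x-x0)*k,10),((x-x0)*k,16),(0,0,255),1)
    for y in range(-(-y0//20)*20,y1,20):
        cv2.putText(im,str(y),(0,(y-y0)*k+4),0,.32,(0,0,255),1);cv2.line(im,(22,(y-y0)*k),(28,(y-y0)*k),(0,0,255),1)
    cv2.imwrite(f"pics/{name}.png",im)
def rot(f): return R.from_euler("xyz",f["attitude"],degrees=True).as_matrix()
def ray(f,uv):
    p=cv2.undistortPoints(np.array(uv,float).reshape(-1,1,2),f["camera_matrix"],np.array(f["distortion"]))[:,0]
    d=np.c_[p,np.ones(len(p))]@rot(f).T
    return np.array(f["eye"]),d
def onz(f,uv,z):
    e,d=ray(f,uv); t=(z-e[2])/d[:,2]; return e+d*t[:,None]
def proj(f,P):
    r=rot(f).T; e=np.array(f["eye"])
    rv,_=cv2.Rodrigues(r); return cv2.projectPoints(np.array(P,float).reshape(-1,1,3),rv,-r@e,f["camera_matrix"],np.array(f["distortion"]))[0][:,0]
E
python3 - <<'E'
from h import *
t=cam("top");s=cam("side")
crop(t,140,130,300,250,5,"t1");crop(t,280,130,440,250,5,"t2");crop(s,240,150,440,340,4,"s1");
E
```

```text
(no output)
```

View pics/t1.png

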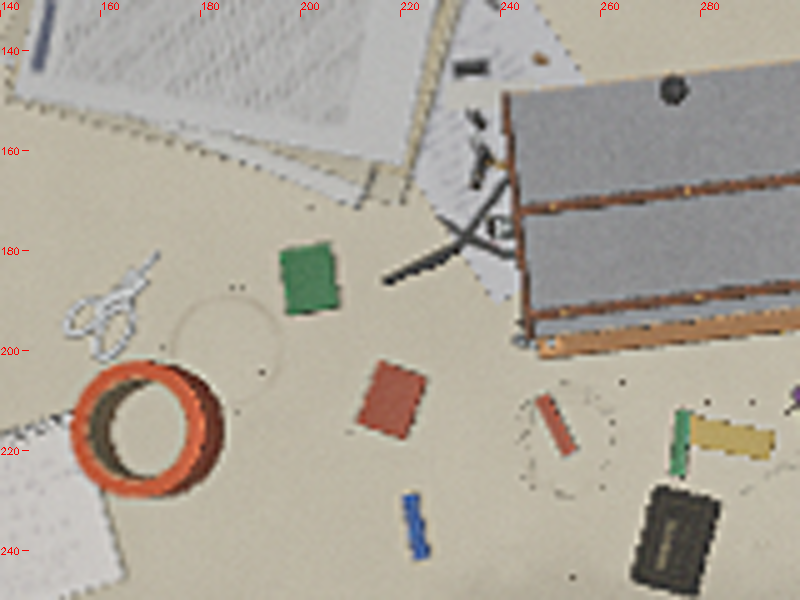

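View pics/t2.png

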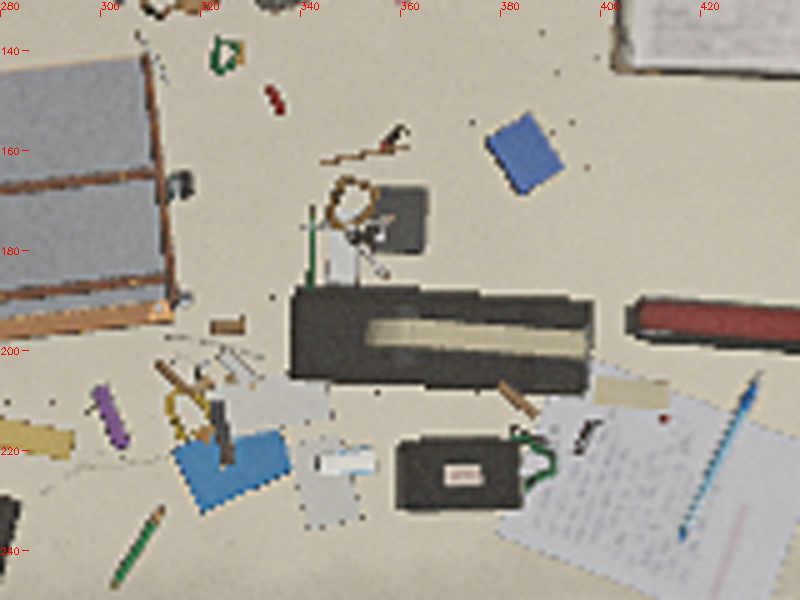

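View pics/s1.png

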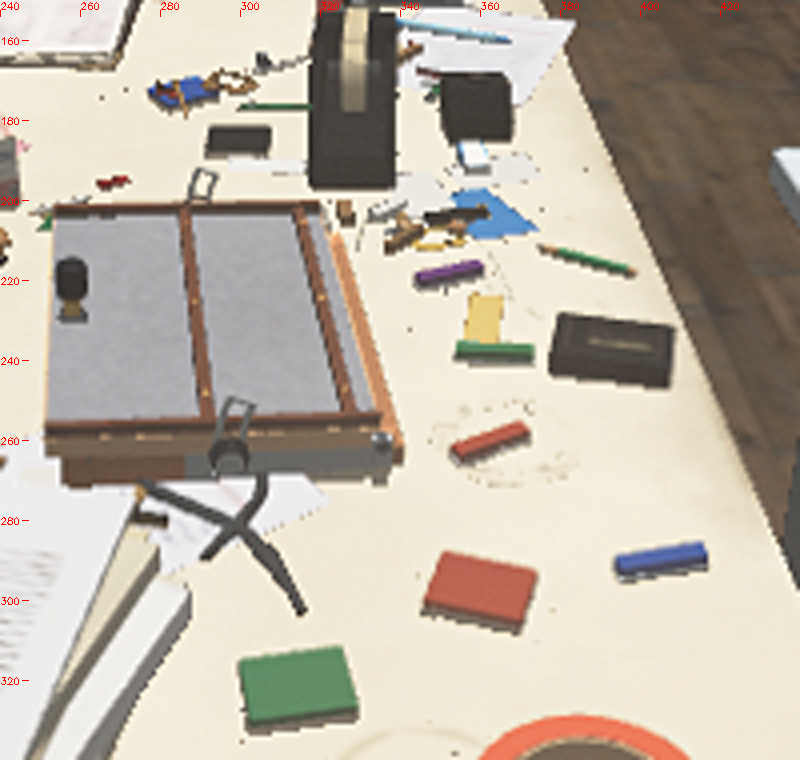

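```bash
python3 - <<'E'
from h import *
t=cam("top");s=cam("side")
crop(t,305,145,405,235,8,"t3");crop(s,260,160,380,225,6,"s2")
c=np.array([[240,148],[304,140],[245,198],[313,192]]) 
print(onz(t,[[241,148],[308,141],[245,198],[314,193]],.024).round(3))
g=lambda n,uv,z=.01:print(n,onz(t,uv,z).round(4).tolist())
g("green",[[195,180.5],[204.5,178.5],[206.5,191],[197,193]])
g("red",[[214.5,202.5],[224,205.5],[219.5,217.5],[210,214.5]])
g("blue",[[375.5,159],[384.8,152.5],[391.5,163],[382.5,168.8]])
g("black",[[355,167],[364,167],[363.5,181],[355,180.5]])
g("knob",[[272.8,148]],.05)
print(onz(s,[[292,181],[307,181.5],[307,188],[291,188]],.01).round(3))
E
```

```text
[[ 0.671  0.265  0.024]
 [ 0.695  0.015  0.024]
 [ 0.484  0.249  0.024]
 [ 0.5   -0.006  0.024]]
green [[0.5528, 0.4405, 0.01], [0.5599, 0.4046, 0.01], [0.5127, 0.3964, 0.01], [0.5056, 0.4322, 0.01]]
red [[0.4693, 0.3658, 0.01], [0.4578, 0.3301, 0.01], [0.4133, 0.3465, 0.01], [0.4248, 0.3822, 0.01]]
blue [[0.6265, -0.238, 0.01], [0.6509, -0.2737, 0.01], [0.6107, -0.2979, 0.01], [0.589, -0.2634, 0.01]]
black [[0.5969, -0.1602, 0.01], [0.5966, -0.194, 0.01], [0.5438, -0.191, 0.01], [0.546, -0.1593, 0.01]]
knob [[0.6649, 0.1436, 0.05]]
[[ 0.595 -0.196  0.01 ]
 [ 0.547 -0.19   0.01 ]
 [ 0.547 -0.142  0.01 ]
 [ 0.596 -0.144  0.01 ]]
```

View pics/t3.png

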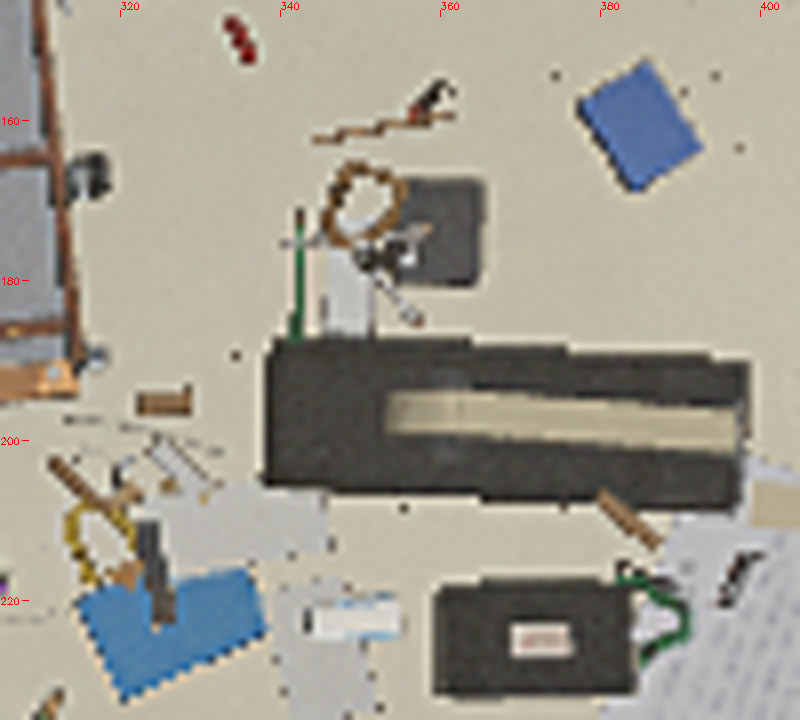

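View pics/s2.png

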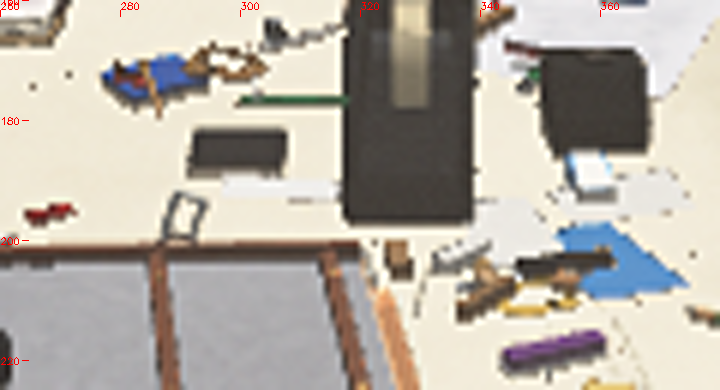

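```bash
cat >> h.py <<'E'
def tri(fa,a,fb,b):
    e1,d1=ray(fa,[a]);e2,d2=ray(fb,[b]);d1=d1[0];d2=d2[0]
    s=np.linalg.lstsq(np.c_[d1,-d2],e2-e1,rcond=None)[0]
    p,q=e1+s[0]*d1,e2+s[1]*d2
    return ((p+q)/2).round(4),round(np.linalg.norm(p-q),4)
E
python3 - <<'E'
from h import *
t=cam("top");s=cam("side")
print("band",tri(t,(350,170),s,(297,171)))
print("blue",tri(t,(384,161),s,(283,173)), onz(s,[(283,173)],.01))
print("punch", onz(s,[(317,197),(339,196.5),(337.5,150),(320,150)],0.0).round(3),onz(t,[(338,187),(338,206),(397,190),(395,209)],.04).round(3))
print(tri(t,(338,187),s,(317,178)))
print("stamp?",tri(t,(350,198),s,(328,176)))
print("knob",tri(t,(273,148),s,(257,218)))
print("bstick",tri(t,(323.5,217),s,(354,204)), onz(t,[(323.5,217)],.01), onz(s,[(354,204)],.01))
g=lambda n,uv,z=.01:print(n,onz(t,uv,z).round(4).tolist())
g("bluestick",[(220,228),(224,242)]);g("red",[(247.5,209),(253.5,220.5)]);g("green",[(275,212),(274.3,225)])
print("side green st",onz(s,[(351.5,236.5),(371,237)],.01),"bl",onz(s,[(332,289),(354,286)],.01),"red",onz(s,[(350.5,260),(369,257)],.01))
crop(t,240,195,340,245,8,"t4");crop(s,330,190,420,320,5,"s3")
E
```

```text
band (array([ 0.5765, -0.1366,  0.0699]), np.float64(0.0021))
blue (array([ 0.6237, -0.2706,  0.0055]), np.float64(0.0088)) [[ 0.62741668 -0.26180576  0.01      ]]
punch [[ 0.517 -0.099  0.   ]
 [ 0.451 -0.099  0.   ]
 [ 0.428 -0.502  0.   ]
 [ 0.496 -0.505  0.   ]] [[ 0.519 -0.094  0.04 ]
 [ 0.45  -0.093  0.04 ]
 [ 0.506 -0.31   0.04 ]
 [ 0.436 -0.301  0.04 ]]
(array([ 0.5166, -0.0926,  0.0653]), np.float64(0.0006))
stamp? (array([ 0.48  , -0.1364,  0.0513]), np.float64(0.0044))
knob (array([0.6627, 0.141 , 0.0687]), np.float64(0.0028))
bstick (array([ 0.4116, -0.04  ,  0.005 ]), np.float64(0.0005)) [[ 0.41122997 -0.03989707  0.01      ]] [[ 0.41301837 -0.03068595  0.01      ]]
bluestick [[0.3744, 0.3444, 0.01], [0.3226, 0.3291, 0.01]]
red [[0.4439, 0.2422, 0.01], [0.401, 0.2197, 0.01]]
green [[0.4317, 0.1398, 0.01], [0.3836, 0.1425, 0.01]]
side green st [[0.43700832 0.13893413 0.01      ]
 [0.38945581 0.14315016 0.01      ]] bl [[0.49572188 0.33292061 0.01      ]
 [0.45031842 0.3252955  0.01      ]] red [[0.4488528  0.23581453 0.01      ]
 [0.40587093 0.2260762  0.01      ]]
```

View pics/t4.png

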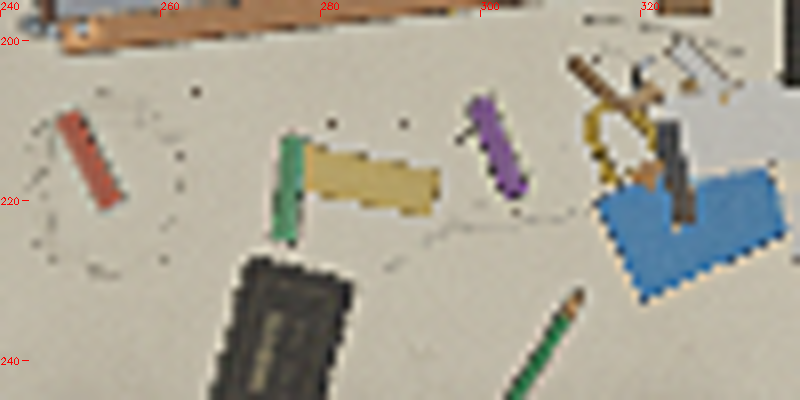

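View pics/s3.png

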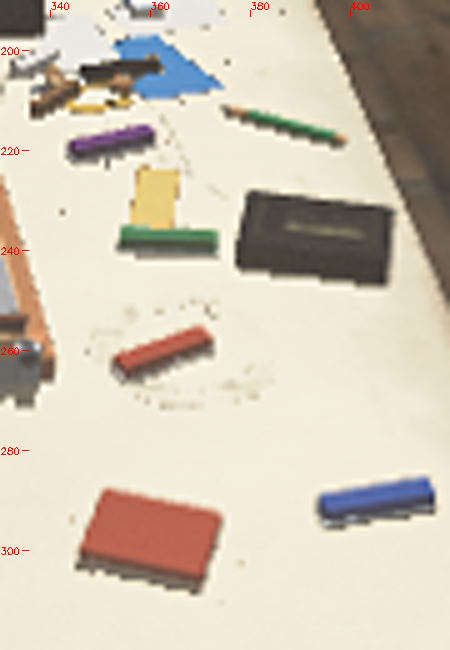

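```bash
python3 - <<'E'
from h import *
t=cam("top");s=cam("side")
print("redthing",tri(t,(334.5,150),s,(267,195)))
print("brown",tri(t,(352,161.5),s,(284,175)))
print("red2",tri(t,(356.5,158.5),s,(278,172.5)))
print("greenpencil",tri(t,(342,187),s,(316,176.5)))
print("yellowband",tri(t,(317,213),s,(346,210)))
print("quadrant", proj(s,[[.575,-.137,.0]]),proj(t,[[.575,-.137,0]]))
crop(s,230,140,330,215,8,"s4")
crop(t,310,130,410,200,8,"t5")
E
```

```text
redthing (array([ 0.6627, -0.084 ,  0.017 ]), np.float64(0.0034))
brown (array([ 0.6135, -0.1459,  0.0531]), np.float64(0.0047))
red2 (array([ 0.6286, -0.1624,  0.0539]), np.float64(0.0132))
greenpencil (array([ 0.518 , -0.1072,  0.0635]), np.float64(0.002))
yellowband (array([ 0.4317, -0.0166, -0.0017]), np.float64(0.0101))
quadrant [[297.9070584  191.76172239]] [[348.71846297 173.20927333]]
```

View pics/s4.png

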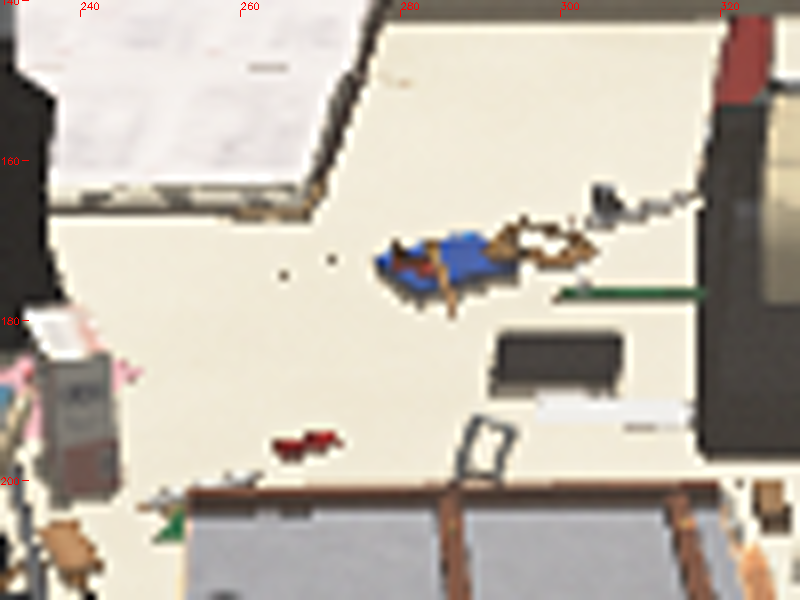

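View pics/t5.png

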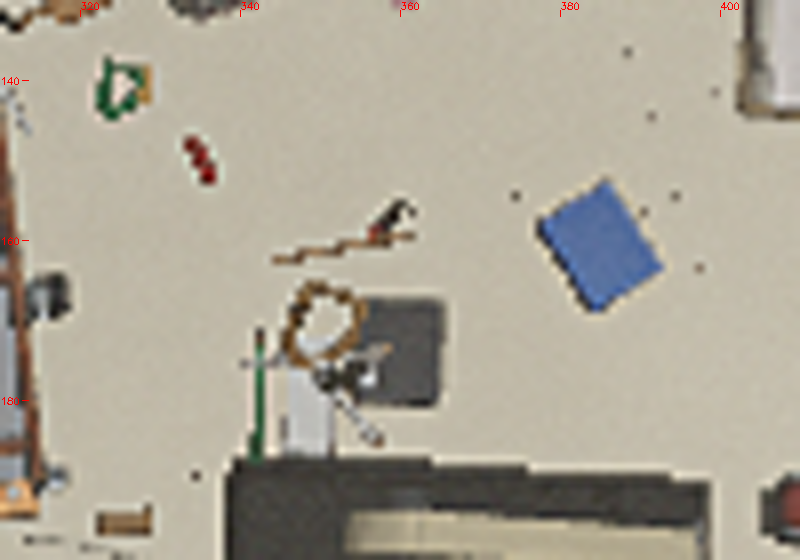

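```bash
cat >> h.py <<'E'
from scipy.optimize import least_squares
COL={"red":(160,75,60),"blue":(65,95,170),"green":(50,125,80),"violet":(100,60,140)}
def mask(f,P,dims,name,win):
    u=proj(f,[P])[0]; x0,y0=(u-win).astype(int); x0=max(x0,0);y0=max(y0,0)
    im=f["pixels"][y0:int(u[1]+win)+1,x0:int(u[0]+win)+1].astype(np.uint8)
    lab=cv2.cvtColor(im,cv2.COLOR_RGB2LAB).astype(float)
    bg=np.median(lab.reshape(-1,3),0)
    c=cv2.cvtColor(np.uint8([[COL[name]]]),cv2.COLOR_RGB2LAB).astype(float)[0,0]
    d=(c-bg)[1:]; q=((lab-bg)[:,:,1:]@d)/(d@d)     # chroma along colour direction
    other=np.linalg.norm((lab-bg)[:,:,1:]-q[...,None]*d,axis=2)
    return q,other,x0,y0
def moments(f,P,name,win,T=.4):
    q,o,x0,y0=mask(f,P,None,name,win)
    m=((q>T)&(o<18)).astype(np.uint8)
    n,l,st,ce=cv2.connectedComponentsWithStats(m,connectivity=8)
    u=proj(f,[P])[0]-[x0,y0]
    if n<2: return None
    k=1+np.argmax([st[i,4]/(15+np.linalg.norm(ce[i]-u)) for i in range(1,n)])
    ys,xs=np.nonzero(l==k); p=np.c_[xs+x0,ys+y0].astype(float)
    return p.mean(0),np.cov(p.T),len(p)
def model(f,x,dims,z0,full=True):
    X,Y,a=x; L,W,H=dims
    cs=np.array([[sx*L/2,sy*W/2,sz] for sx in(-1,1) for sy in(-1,1) for sz in(0,H)])
    c,s=np.cos(a),np.sin(a); B=cs@np.array([[c,-s,0],[s,c,0],[0,0,1]]).T+[X,Y,z0]
    h=cv2.convexHull(proj(f,B if full else B[1::2]).astype(np.float32)*1)[:,0].astype(float)
    # polygon moments
    M=cv2.moments(h.astype(np.float32).reshape(-1,1,2)); A=M["m00"]
    return np.array([M["m10"]/A,M["m01"]/A]),np.array([[M["mu20"],M["mu11"]],[M["mu11"],M["mu02"]]])/A,A
def locate(name,P,dims,win=16,frames=None,z0=0,use=("top","side"),pr=True):
    fr=frames or {n:cam(n) for n in use}
    ob={}
    for n in use:
        k=moments(fr[n],[P[0],P[1],z0+dims[2]],name,win*(1 if n=="top" else 1.5))
        if k: ob[n]=k
    def res(x):
        r=[]
        for n,(c,C,A) in ob.items():
            mc,mC,mA=model(fr[n],x,dims,z0)
            r+=list((mc-c)*(1 if n=="top" else 1.2))
            e=lambda S:np.array([S[0,0]-S[1,1],2*S[0,1]])/np.trace(S)
            r+=list((e(mC)-e(C))*3)
        return r
    best=None
    for a in np.linspace(-np.pi/2,np.pi/2,6,endpoint=False):
        s=least_squares(res,[P[0],P[1],a])
        if best is None or s.cost<best.cost: best=s
    x=best.x; x[2]=(x[2]+np.pi/2)%np.pi-np.pi/2
    if pr: print(name,dims[1],x[:2].round(4),"yaw",round(np.degrees(x[2]),1),"cost",round(best.cost,2),
        {n:(ob[n][2],round(model(fr[n],x,dims,z0)[2])) for n in ob},"resid",np.round(best.fun,1).tolist())
    return x
TILE=(.05,.04,.01);STICK=(.05,.012,.01)
E
python3 - <<'E'
from h import *
fr={n:cam(n) for n in("top","side")}
for n,P in(("green",(.533,.418)),("red",(.441,.356)),("blue",(.62,-.268))): locate(n,P,TILE,frames=fr)
locate("blue",(.62,-.268),TILE,frames=fr,use=("top",))
for n,P in(("blue",(.348,.337)),("red",(.422,.231)),("green",(.408,.141)),("violet",(.43,.04))): locate(n,P,STICK,frames=fr,win=10)
E
```

```text
green 0.04 [0.5336 0.4146] yaw 30.0 cost 0.8 {'top': (129, 152), 'side': (407, 564)} resid [0.8, 0.4, 0.4, 0.4, -0.0, 0.5, -0.5, -0.1]
red 0.04 [0.442  0.3513] yaw -60.0 cost 1.21 {'top': (130, 153), 'side': (350, 463)} resid [0.6, 0.4, 1.0, -0.1, -0.2, 0.5, -0.7, 0.3]
blue 0.04 [ 0.6146 -0.274 ] yaw 30.0 cost 5.13 {'top': (133, 148), 'side': (32, 119)} resid [0.3, 2.0, 0.0, -0.0, -1.0, 1.6, 1.3, -0.9]
blue 0.04 [ 0.6222 -0.2712] yaw 60.0 cost 0.27 {'top': (133, 148)} resid [-0.5, 0.0, 0.6, -0.1]
blue 0.012 [0.3469 0.3344] yaw -0.0 cost 1.24 {'top': (39, 52), 'side': (94, 195)} resid [0.1, 0.5, -0.0, -1.0, 0.0, 0.8, -0.2, 0.8]
red 0.012 [0.4224 0.2301] yaw 30.0 cost 1.2 {'top': (34, 48), 'side': (70, 144)} resid [0.4, 0.3, 0.4, 0.1, -0.5, 1.3, -0.4, 0.0]
green 0.012 [0.408  0.1343] yaw 0.0 cost 1.22 {'top': (34, 47), 'side': (46, 124)} resid [1.0, 0.2, 0.1, 0.6, 0.5, 0.7, -0.4, -0.4]
violet 0.012 [0.4259 0.038 ] yaw 0.0 cost 3.04 {'top': (33, 45), 'side': (34, 103)} resid [0.8, 0.3, -0.6, -1.8, -0.2, 0.7, -0.1, 1.1]
```

```bash
sed -i 's/s=least_squares(res,\[P\[0\],P\[1\],a\])/s=least_squares(res,[P[0],P[1],a],diff_step=3e-3,x_scale=[.01,.01,.2])/; s/mc,mC,mA=model(fr\[n\],x,dims,z0)/mc,mC,mA=model(fr[n],x,dims,z0,False)/; s/round(model(fr\[n\],x,dims,z0)\[2\])/round(model(fr[n],x,dims,z0,False)[2])/' h.py
python3 - <<'E'
from h import *
fr={n:cam(n) for n in("top","side")}
for n,P in(("green",(.533,.418)),("red",(.441,.356)),("blue",(.62,-.268))): locate(n,P,TILE,frames=fr)
locate("blue",(.62,-.268),TILE,frames=fr,use=("top",))
for n,P in(("blue",(.348,.337)),("red",(.422,.231)),("green",(.408,.141)),("violet",(.43,.04))): locate(n,P,STICK,frames=fr,win=10)
E
```

```text
green 0.04 [0.5338 0.4181] yaw 10.2 cost 0.23 {'top': (127, 140), 'side': (408, 432)} resid [-0.5, 0.3, 0.1, -0.0, -0.1, -0.3, -0.0, 0.0]
red 0.04 [0.4423 0.3549] yaw -21.1 cost 0.32 {'top': (130, 143), 'side': (349, 344)} resid [-0.7, 0.2, 0.1, 0.0, -0.1, -0.4, 0.1, 0.0]
blue 0.04 [ 0.615  -0.2727] yaw -82.6 cost 3.78 {'top': (132, 140), 'side': (32, 69)} resid [0.2, 1.7, 0.9, -0.7, -1.2, 0.2, 1.2, -0.7]
blue 0.04 [ 0.6213 -0.2721] yaw 30.7 cost 0.0 {'top': (132, 140)} resid [-0.0, 0.0, -0.0, 0.0]
blue 0.012 [0.3479 0.3369] yaw 11.2 cost 0.49 {'top': (39, 44), 'side': (94, 96)} resid [-0.8, 0.2, 0.0, 0.0, -0.1, -0.5, 0.0, 0.1]
red 0.012 [0.4222 0.2321] yaw 26.7 cost 0.15 {'top': (34, 43), 'side': (69, 70)} resid [-0.3, 0.3, 0.1, -0.0, -0.2, -0.2, 0.0, 0.0]
green 0.012 [0.4095 0.1384] yaw -6.5 cost 0.08 {'top': (33, 44), 'side': (46, 54)} resid [-0.2, -0.2, 0.1, 0.0, 0.1, -0.2, -0.0, -0.0]
violet 0.012 [0.426  0.0418] yaw 20.9 cost 0.15 {'top': (33, 44), 'side': (34, 42)} resid [-0.3, 0.2, 0.1, -0.0, -0.1, -0.3, -0.0, 0.0]
```

```bash
python3 - <<'E'
from h import *
t=cam("top");s=cam("side")
L=np.array([[.168,0,.034],[.094,.124,.006],[.094,-.124,.006],[.016,.124,.006],[.016,-.124,.006],[.182,.127,.008],[.182,-.127,.008]])
T=np.array([[272.8,148],[244,171.5],[312,164.7],[246.3,193],[312.5,186.7],[241,148.5],[308.5,141.5]])
S=np.array([[257.5,216.5],[286,203.5],[291.5,254],[315,203.5],[326,253.5]])
SL=L[[0,2,1,4,3]]
def W(x,P):
    c,q=np.cos(x[2]),np.sin(x[2]);return P@np.array([[c,-q,0],[q,c,0],[0,0,1]]).T+[x[0],x[1],.024]
r=lambda x:np.r_[(proj(t,W(x,L))-T).ravel(),(proj(s,W(x,SL))-S).ravel()]
o=least_squares(r,[.5,.13,.1],x_scale=[.01,.01,.1]);print(o.x,np.degrees(o.x[2]));print(o.fun.reshape(-1,2).round(1).tolist())
for st in(2,7,12): pass
print(tri(t,(273,148),s,(257.5,216.5)), W(o.x,L[:1]))
crop(s,245,190,345,275,8,"s5");crop(t,235,135,320,205,9,"t6")
E
```

```text
[0.49786754 0.11686813 0.09204788] 5.2739551703843555
[[2.9, -0.5], [0.9, 0.5], [-0.4, 0.4], [0.5, -0.1], [1.3, -0.7], [1.0, 0.1], [1.5, 0.1], [-0.2, 3.6], [0.3, 1.0], [-0.2, 3.4], [-0.4, -0.8], [0.8, 1.3]]
(array([0.6616, 0.1406, 0.0726]), np.float64(0.0021)) [[0.66515633 0.13231034 0.058     ]]
```

View pics/s5.png

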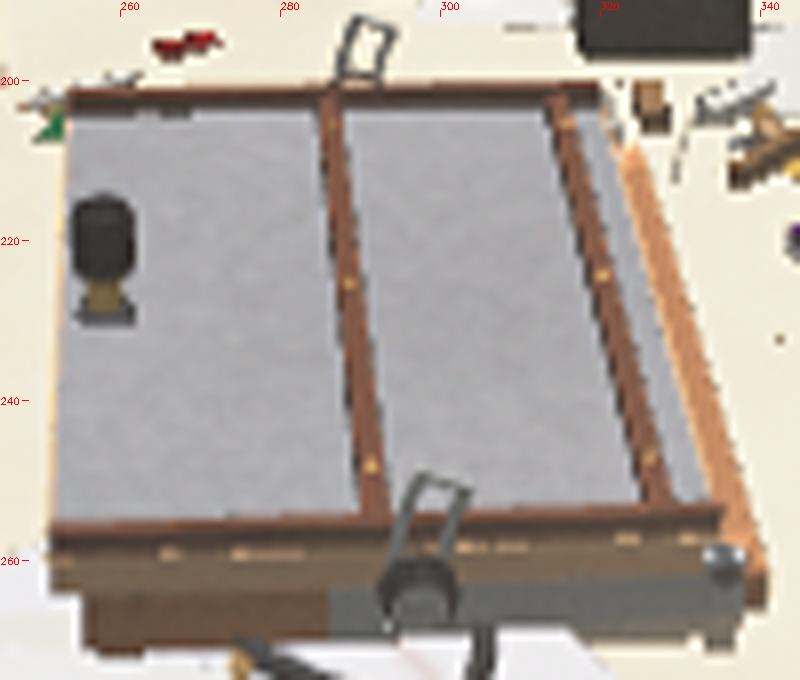

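View pics/t6.png

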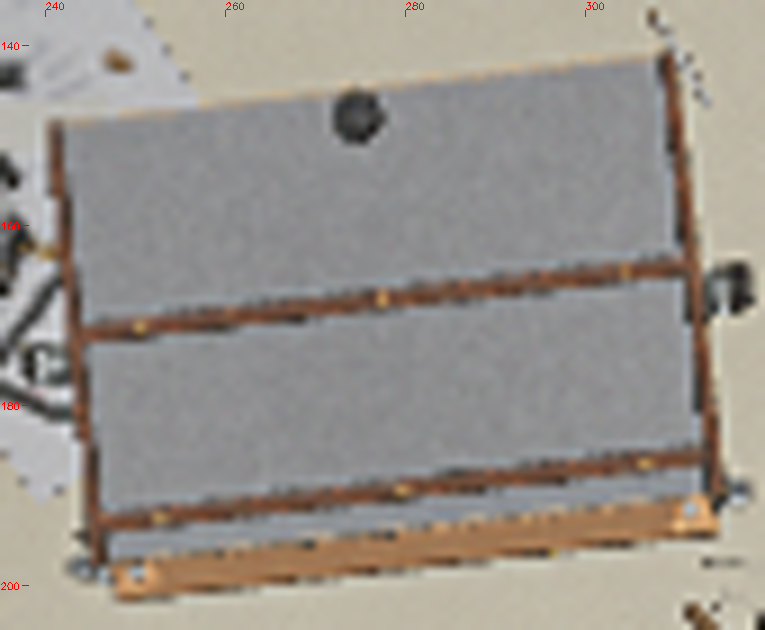

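```bash
python3 - <<'E'
from h import *
t=cam("top");s=cam("side")
def W(x,P):
    c,q=np.cos(x[2]),np.sin(x[2]);return np.array(P)@np.array([[c,-q,0],[q,c,0],[0,0,1]]).T+[x[0],x[1],.024]
T=np.array([[274.2,147.6],[250.1,170.8],[277,167.7],[304.1,164.6],[252.3,192],[279.3,188.9],[306.2,185.9]])
S=np.array([[257.4,214.9],[291.1,247.7],[288,224.9],[285.6,204.8],[325.8,246.8],[319.8,223.8],[315.4,204.8]])
def pts(x): y=x[3]; return [[.168,0,.034]]+[[a,b,.0065] for a in(.094,.016) for b in(y,0,-y)]
r=lambda x:np.r_[(proj(t,W(x,pts(x)))-T).ravel(),(proj(s,W(x,pts(x)))-S).ravel()]
for sel in (slice(0,28),slice(0,14),slice(14,28)):
    o=least_squares(lambda x:r(x)[sel],[.5,.13,.1,.1],x_scale=[.01,.01,.1,.01],loss="soft_l1");print(o.x,np.degrees(o.x[2]));print(r(o.x).reshape(-1,2).round(1).tolist())
E
```

```text
[0.49877252 0.11610183 0.10554491 0.09912711] 6.047277727020065
[[1.1, -0.3], [1.4, 0.6], [1.1, 0.6], [0.6, 0.6], [1.3, 0.3], [1.1, 0.3], [0.9, 0.1], [-0.4, 5.6], [-0.1, 3.1], [0.2, 3.0], [0.3, 4.0], [-0.3, 1.2], [-0.2, 1.8], [-0.6, 2.0]]
[0.49997418 0.12024645 0.10319065 0.10018531] 5.912388583848771
[[0.0, -0.6], [0.0, 0.3], [0.0, 0.3], [-0.1, 0.3], [-0.1, -0.1], [-0.0, -0.1], [0.1, -0.1], [-1.1, 6.4], [-0.8, 4.4], [-0.4, 3.9], [-0.2, 4.5], [-0.8, 2.5], [-0.6, 2.6], [-1.0, 2.5]]
[0.49846925 0.10324667 0.09342436 0.10389967] 5.352821328283635
[[5.1, -0.3], [3.9, 0.4], [4.9, 0.6], [5.7, 0.8], [3.6, 0.1], [4.6, 0.3], [5.8, 0.4], [0.3, 2.5], [-0.2, 0.8], [0.5, 0.1], [1.0, 0.7], [-0.7, -0.8], [-0.2, -0.9], [-0.4, -1.1]]
```

```bash
cat >> h.py <<'E'
def board_R(yaw,th): return R.from_euler("z",yaw).as_matrix()@R.from_euler("y",-th).as_matrix()
def bw(B,th,P,dz=0.):
    """panel_face-frame points -> world; B=(x0,y0,yaw) of hinge axis (z=.018)"""
    P=np.atleast_2d(np.array(P,float))+[0,0,.006]
    return P@board_R(B[2],th).T+[B[0],B[1],.018+dz]
E
python3 - <<'E'
from h import *
t=cam("top");s=cam("side")
T=np.array([[274.2,147.6],[250.1,170.8],[277,167.7],[304.1,164.6],[252.3,192],[279.3,188.9],[306.2,185.9]])
S=np.array([[257.4,214.9],[291.1,247.7],[288,224.9],[285.6,204.8],[325.8,246.8],[319.8,223.8],[315.4,204.8]])
def pts(x): y=x[3]; return [[.168,0,.034]]+[[a,b,.0065] for a in(.094,.016) for b in(y,0,-y)]
def r(x): P=bw(x[:3],x[4],pts(x),x[5]);return np.r_[(proj(t,P)-T).ravel(),(proj(s,P)-S).ravel(),x[5]/.002*.5]
for fix in(0,1):
    o=least_squares(lambda x:r(np.r_[x[:5],x[5]*(1-fix)]),[.5,.13,.1,.1,0,0],x_scale=[.01,.01,.1,.01,.1,.01],loss="soft_l1");print(o.x,np.degrees(o.x[2]));print(r(o.x)[:-1].reshape(-1,2).round(1).tolist())
E
```

```text
[0.49941899 0.11921711 0.10414476 0.10020948 0.07160757 0.00486147] 5.967054987094235
[[-0.1, -0.5], [-0.2, 0.3], [0.0, 0.3], [0.1, 0.3], [-0.0, 0.2], [0.1, 0.2], [0.4, 0.1], [-0.0, -0.0], [-0.2, -0.2], [0.1, -0.4], [0.2, 0.5], [-0.2, 0.0], [-0.0, 0.3], [-0.5, 0.4]]
[0.50041711 0.11833115 0.10758461 0.09993774 0.10949808 0.        ] 6.164144254586275
[[0.0, -0.2], [0.2, 0.4], [0.2, 0.3], [0.2, 0.2], [0.5, 0.3], [0.5, 0.2], [0.6, -0.0], [0.5, -0.6], [-0.1, 0.1], [0.1, -0.1], [0.1, 0.9], [-0.3, 1.3], [-0.2, 1.6], [-0.8, 1.7]]
```

The top view shows the board's screws and knob clearly: knob (274,148), middle screws (277,168) and (279,189). Both views together suggest the panel already stands about 0.07–0.1 rad up. I'll grip the knob and lift it along the hinge arc.

```bash
cat >> h.py <<'E'
B=np.array([.4996,.1190,.105])
def att(a,z):
    a=np.array(a,float);a/=np.linalg.norm(a);z=np.array(z,float);z-=a*(a@z);z/=np.linalg.norm(z)
    M=np.c_[a,np.cross(z,a),z]
    import warnings
    with warnings.catch_warnings():
        warnings.simplefilter("ignore"); return R.from_matrix(M).as_euler("xyz",degrees=True)
def best(pos,a,z):
    """attitude of the two half-turns with the smaller joint-6 magnitude/travel"""
    c=[]
    q=manip.get_state()["joint_positions"]
    for s in(1,-1):
        e=att(a,np.array(z)*s);j=manip.ik(pos,e)
        if j is not None: c.append((np.abs(np.array(j)-q).max()+ (100 if abs(j[5])>165 else 0),e,j))
    if not c: raise RuntimeError(f"no ik {pos}")
    c.sort(key=lambda k:k[0]); return c[0][1],c[0][2]
def st(msg=""):
    s=manip.get_state();print(msg,"t",round(s["t"],1),"tcp",np.round(s["ee_pos"],4),"F",np.round(s["wrist_force"],1),"w",round(s["gripper_width"],4));return s
E
python3 - <<'E'
from h import *
th=.085
def pose(th,h):
    p=bw(B,th,[[.168,0,h]])[0];Rb=board_R(B[2],th);return p,-Rb[:,2],Rb[:,1]
p,a,z=pose(th,.10)
e,j=best(p,a,z);print(j,e)
for q in(.085,.2,.35):
    for h in(.007,.1): 
        pp,aa,zz=pose(q,h); print(q,h,np.round(manip.ik(pp,best(pp,aa,zz)[0]),1))
manip.gripper_to(.05,80)
manip.goto(p,e);st("above")
p,a,z=pose(th,.03);print(manip.line_to(p,None,.15,15))
p,a,z=pose(th,.007);print(manip.line_to(p,None,.06,12));st("at")
for n in("side","top"): f=cam(n);crop(f,*( (230,150,330,250) if n=="side" else (220,110,340,210)),6,n+"_k1")
E
```

```text
[ 4.76403502 26.71279432  2.1913124  60.60953395  0.10628535 -1.24750305] [-90.          85.12985874   6.01605685]
0.085 0.007 [ 4.8 31.4 -3.9 49.8  0.1 -1.2]
0.085 0.1 [ 4.8 26.7  2.2 60.6  0.1 -1.2]
0.2 0.007 [  4.7  25.5 -12.   41.1   0.3  -1.3]
0.2 0.1 [ 4.7 19.5 -7.3 51.8  0.3 -1.3]
0.35 0.007 [  4.6  18.2 -22.3  29.4   0.5  -1.3]
0.35 0.1 [  4.5  10.5 -19.1  40.4   0.5  -1.4]
above t 3.7 tcp [0.6569 0.1366 0.1381] F [-0.  -0.2 -0.5] w 0.0501
False
False
at t 4.8 tcp [0.6646 0.1363 0.0447] F [ 0.6 -0.1 -0.1] w 0.0501
```

View pics/side_k1.png

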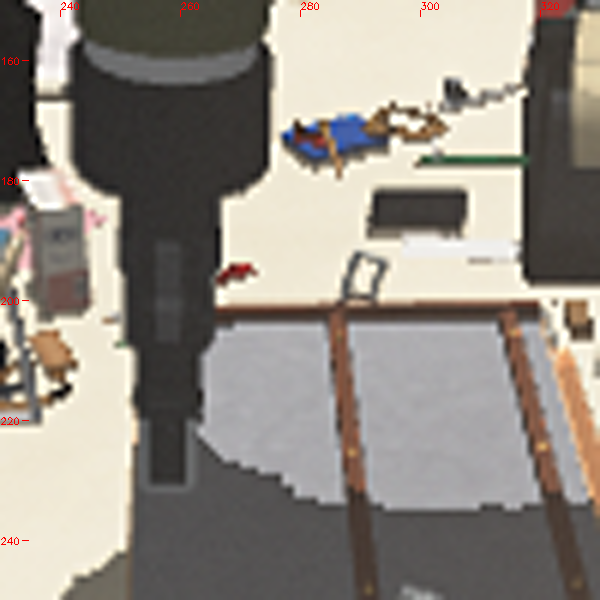

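View pics/top_k1.png

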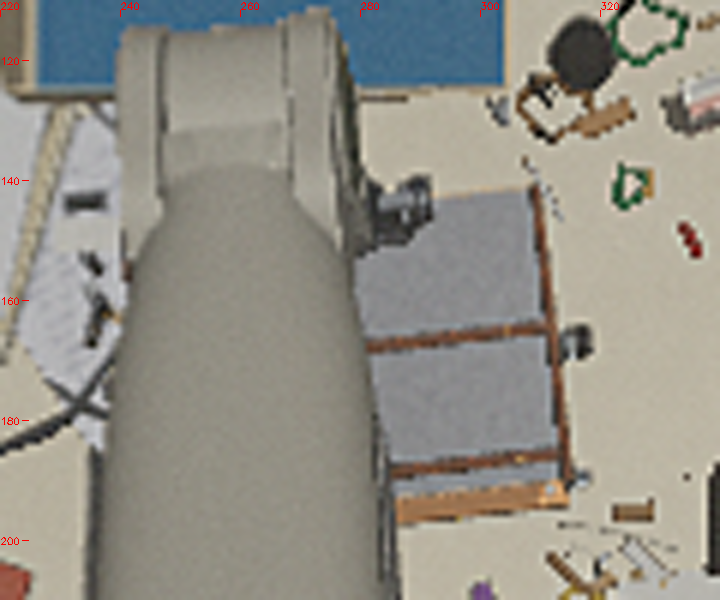

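```bash
python3 - <<'E'
from h import *
manip.gripper_to(.01,20);s=st("closed")
Rb=board_R(B[2],.085);print("board-frame F",(Rb.T@s["wrist_force"]).round(1),"M",(Rb.T@s["torque"]).round(2))
E
```

```text
closed t 5.3 tcp [0.6653 0.1357 0.0457] F [-0.1 -3.   1. ] w 0.0179
board-frame F [-0.3 -3.   1. ] M [-0.63  0.14  0.07]
```

```bash
python3 - <<'E'
from h import *
manip.gripper_to(.01,90);s=st("closed")
p0=np.array(s["ee_pos"]);
# tool position in panel frame at th0
th0=.085;Rb=board_R(B[2],th0);h=np.array([B[0],B[1],.018]);l=Rb.T@(p0-h);print(l)
for th in np.arange(.13,.351,.045):
    Rb=board_R(B[2],th);r=manip.line_to(h+Rb@l,att(-Rb[:,2],Rb[:,1]),.06,60);s=st(f"th {th:.2f} {r}")
    if r: break
E
```

```text
closed t 5.5 tcp [0.6653 0.1358 0.0458] F [-0.9 -6.   3.3] w 0.0161
[ 0.16831021 -0.00070003  0.0135151 ]
th 0.13 False t 5.8 tcp [0.6644 0.1357 0.0522] F [ 5.5 -1.8 -5.8] w 0.0164
th 0.17 False t 6.1 tcp [0.6631 0.1355 0.0595] F [ 7.  -1.7 -8.7] w 0.0165
th 0.22 False t 6.4 tcp [0.6612 0.1353 0.0671] F [ 8.3 -1.4 -8. ] w 0.016
th 0.26 False t 6.6 tcp [0.6592 0.1351 0.0746] F [ 8.5 -2.2 -7.8] w 0.0168
th 0.31 False t 6.9 tcp [0.6566 0.1348 0.082 ] F [ 9.7 -0.4 -6.4] w 0.0159
```

```bash
python3 - <<'E'
from h import *
for n in("side","top"): f=cam(n);crop(f,*( (230,150,350,270) if n=="side" else (220,110,340,210)),6,n+"_k2")
E
```

```text
(no output)
```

View pics/side_k2.png

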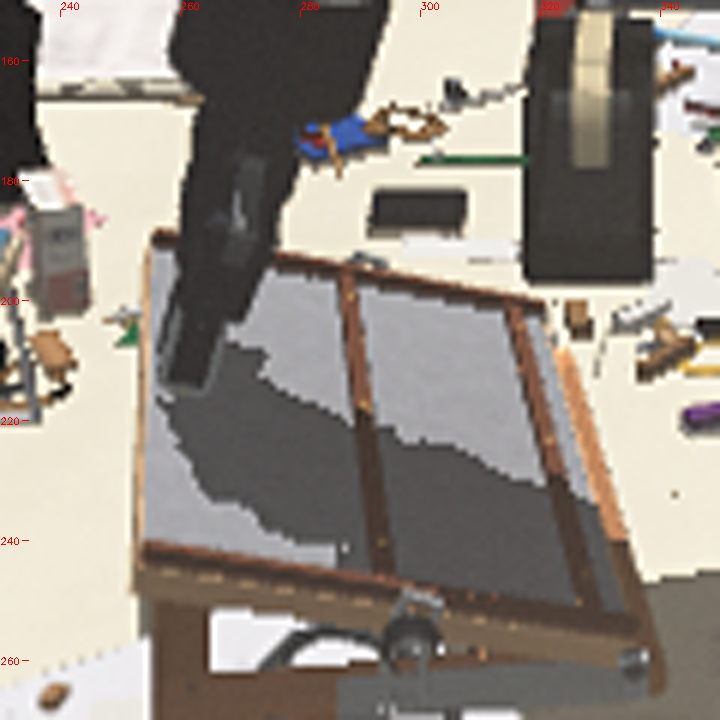

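The panel is rising with the grip: its far edge is now at rows 190–240. I'll carry on to the stop.

```bash
python3 - <<'E'
from h import *
s=manip.get_state();h=np.array([B[0],B[1],.018]);l=np.array([.16831,-.0007,.01352])
for th in (.34,.36,.38,.40,.42):
    Rb=board_R(B[2],th);r=manip.line_to(h+Rb@l,att(-Rb[:,2],Rb[:,1]),.03,30);s=st(f"th {th:.2f} {r}");print((Rb.T@s["wrist_force"]).round(1))
    if r or np.linalg.norm(s["wrist_force"])>45: break
manip.sleep(.3);st()
E
```

```text
th 0.34 False t 7.3 tcp [0.6548 0.1347 0.0867] F [ 8.7 -0.7 -7.9] w 0.0164
[  5.5  -1.7 -10.3]
th 0.36 False t 7.6 tcp [0.6536 0.1345 0.0898] F [10.8 -1.5 -8.7] w 0.0162
[  6.8  -2.6 -11.8]
th 0.38 False t 7.9 tcp [0.6522 0.1344 0.093 ] F [10.1 -1.1 -8.6] w 0.0161
[  6.   -2.2 -11.6]
th 0.40 True t 8.1 tcp [0.6521 0.1344 0.0939] F [ 4.6  1.  -1.3] w 0.0165
[ 3.8  0.6 -3. ]
 t 8.4 tcp [0.6521 0.1343 0.0939] F [ 5.2  1.8 -1.9] w 0.0163
```

```bash
python3 - <<'E'
from h import *
manip.gripper_to(.05);st("open")
Rb=board_R(B[2],.37);p=np.array(manip.get_state()["ee_pos"])
manip.line_to(p+Rb[:,2]*.09,None,.2)
q=manip.ik([.40,-.25,.30],att([0,0,-1],[0,1,0]));print(q)
manip.goto([.40,-.25,.30],att([0,0,-1],[0,1,0]));st("away")
for n in("side","top"): f=cam(n);crop(f,*( (240,180,350,280) if n=="side" else (220,130,340,210)),7 if n=="side" else 6,n+"_k3")
E
```

```text
open t 8.8 tcp [0.651  0.1333 0.0936] F [-0.4 -0.3 -0. ] w 0.05
[-41.76992652   5.72184245  -3.17722968  81.10092787   0.
 -41.76992652]
away t 11.1 tcp [ 0.4003 -0.2494  0.2994] F [ 0.1 -0.6  0.3] w 0.0499
```

View pics/side_k3.png

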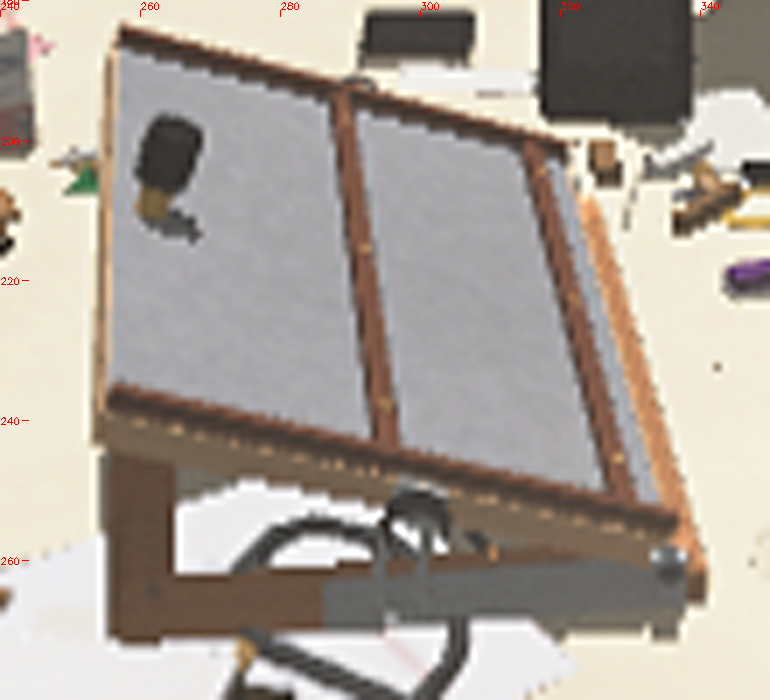

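View pics/top_k3.png

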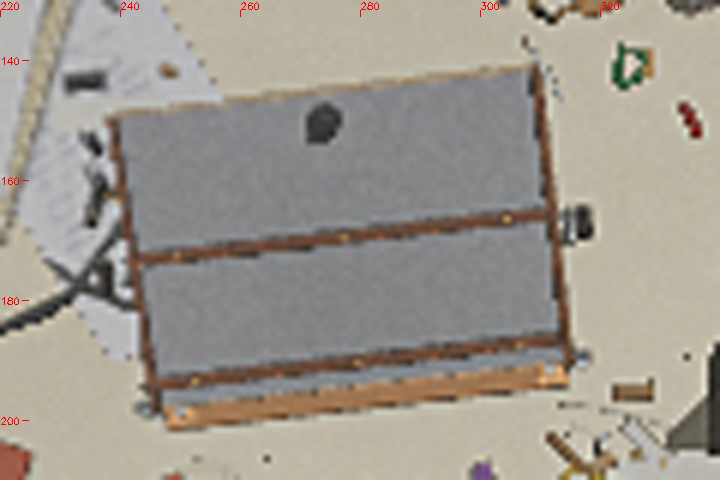

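```bash
python3 - <<'E'
from h import *
t=cam("top");s=cam("side")
T=np.array([[249.1,171.9],[276.9,169.1],[304.1,165.9],[252.1,193.1],[279.3,189.9],[306.2,186.9]])
S=np.array([[294.6,237.1],[291.6,214.7],[327.9,244.7],[321.6,222],[316.9,203.9]])
def pts(x): y=.1; return [[a,b,.0065] for a in(.094,.016) for b in(y,0,-y)]
def r(x,dz=None):
    P=bw(x[:3],x[3],pts(x),x[4]);return np.r_[(proj(t,P)-T).ravel(),(proj(s,P[[0,1,3,4,5]])-S).ravel(),x[4]/.002*.5]
for f in(lambda x:x,lambda x:np.r_[x[:3],.35,x[4]],lambda x:np.r_[x[:3],.35,0]):
    o=least_squares(lambda x:r(f(x)),[.5,.13,.1,.3,0],x_scale=[.01,.01,.1,.1,.01]);x=f(o.x);print(x.round(4),np.degrees(x[2]),o.cost);print(r(x)[:-1].reshape(-1,2).round(1).tolist())
E
```

```text
[0.4997 0.1193 0.1026 0.3643 0.0053] 5.881004089145675 1.9214345608376513
[[0.0, 0.7], [-0.3, 0.4], [0.1, 0.4], [0.2, 0.1], [0.1, 0.2], [0.4, 0.1], [-0.1, -0.0], [-0.2, 0.1], [-0.5, 0.4], [-0.1, 0.5], [-0.4, -0.2]]
[0.4993 0.1192 0.1024 0.35   0.0058] 5.8662578563580245 2.0455078821710777
[[0.1, 0.6], [-0.2, 0.3], [0.1, 0.4], [0.2, 0.2], [0.2, 0.3], [0.4, 0.2], [-0.2, 0.2], [-0.2, 0.3], [-0.4, 0.2], [-0.1, 0.4], [-0.4, -0.3]]
[0.4996 0.1161 0.1044 0.35   0.    ] 5.983990526206431 11.19133207623829
[[1.1, 0.8], [0.7, 0.5], [0.9, 0.5], [1.2, 0.3], [1.1, 0.3], [1.3, 0.2], [-0.1, 1.8], [-0.2, 1.8], [-0.5, 1.6], [-0.2, 1.8], [-0.5, 1.0]]
```

```bash
cat >> h.py <<'E'
B=np.array([.4995,.1185,.1028]); TH=.352; DZ=.003
def pick(x,kind,zp=None,sq=None):
    W={"tile":.040,"stick":.012}[kind]; op=W+.013; zp=(.0005 if kind=="tile" else .0025) if zp is None else zp
    manip.gripper_to(op,40)
    z=[-np.sin(x[2]),np.cos(x[2]),0]; p=np.array([x[0],x[1],.15])
    e,j=best(p,[0,0,-1],z); manip.goto(p,e)
    manip.line_to([x[0],x[1],.04],None,.3,20)
    r=manip.line_to([x[0],x[1],zp],None,.08,10)
    s=st(f"down {r}")
    manip.gripper_to(W-.01,40); s=st("gripped")
    z=s["ee_pos"][2]
    manip.line_to([x[0],x[1],.17],None,.3); s=st("lifted")
    return z
def place(kind,px,py,zp,op=None,up=.09):
    W={"tile":.040,"stick":.012}[kind]
    Rb=board_R(B[2],TH); P=lambda h,dx=0,dy=0:bw(B,TH,[[px+dx,py+dy,h]],DZ)[0]
    e,j=best(P(up),-Rb[:,2],Rb[:,1]); manip.goto(P(up),e)
    manip.line_to(P(zp+.014),None,.25,25)
    r=manip.line_to(P(zp-.012),None,.03,4); s=st(f"landed {r}")
    l=Rb.T@(np.array(s["ee_pos"])-[B[0],B[1],.018+DZ]);print("panel coords",l.round(4)-[0,0,.006],"F",(Rb.T@s["wrist_force"]).round(1))
    manip.gripper_to(W+.006 if op is None else op); 
    manip.line_to(s["ee_pos"]+Rb[:,2]*.07,None,.25); st("retracted")
def away(): manip.goto([.36,-.3,.30],att([0,0,-1],[0,1,0]))
E
python3 - <<'E'
from h import *
fr={n:cam(n) for n in("top","side")}
x=locate("red",(.422,.231),STICK,frames=fr,win=10)
z=pick(x,"stick")
for n in("side",): f=cam(n);crop(f,320,150,440,270,6,"p1")
E
```

```text
red 0.012 [0.4222 0.2321] yaw 26.7 cost 0.15 {'top': (34, 43), 'side': (69, 70)} resid [-0.3, 0.3, 0.1, -0.0, -0.2, -0.2, 0.0, 0.0]
down False t 14.7 tcp [0.4227 0.2323 0.0031] F [ 0.3 -0.   0.4] w 0.0252
gripped t 15.0 tcp [0.423  0.2324 0.0034] F [-0.7  0.2  5.2] w 0.0103
lifted t 15.7 tcp [0.4219 0.232  0.1695] F [ 0.3 -1.5 -1.8] w 0.0109
```

View pics/p1.png

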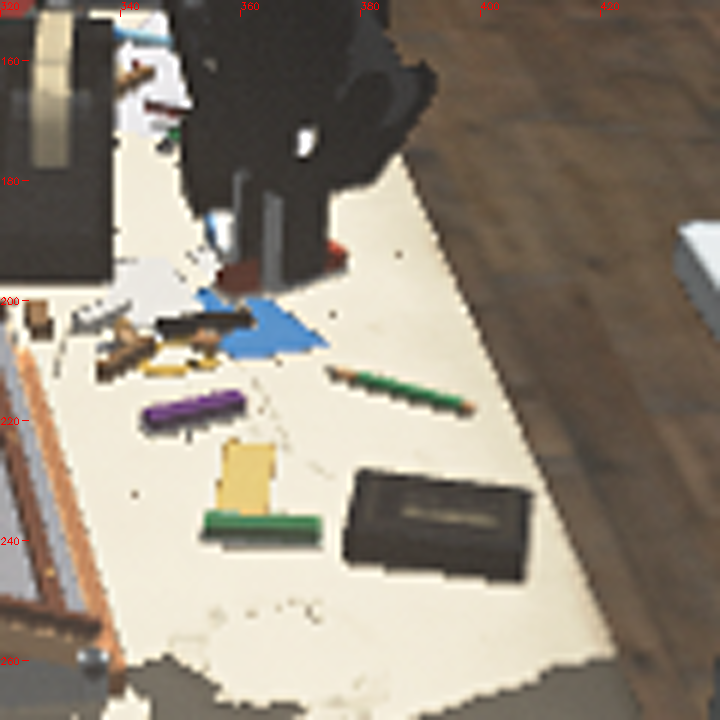

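```bash
python3 - <<'E'
from h import *
place("stick",.050,.097,.0034)
for n in("side","top"): f=cam(n);crop(f,*( (240,180,350,280) if n=="side" else (220,130,340,210)),7 if n=="side" else 6,n+"_k4")
E
```

```text
landed True t 17.3 tcp [0.533  0.2197 0.05  ] F [-0.6 -0.1  3.9] w 0.0107
panel coords [0.051  0.0972 0.0061] F [ 0.8 -0.1  3.8]
retracted t 17.9 tcp [0.5096 0.2175 0.1169] F [-0.6  1.5 -0.3] w 0.0184
```

View pics/side_k4.png

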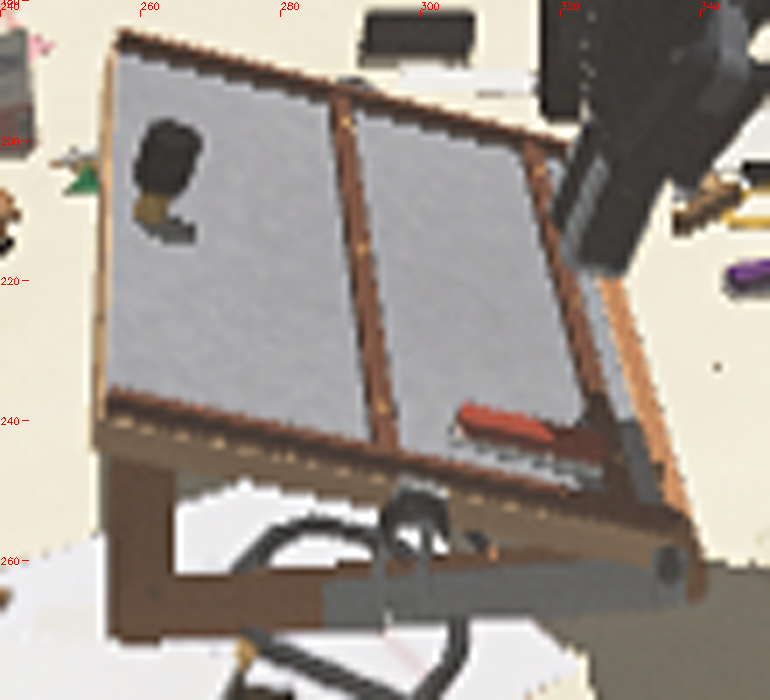

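The side view shows the red stick lying lengthwise against the low cleat at about (312,240). I'll do the green and blue sticks next.

```bash
sed -i 's/^B=.*TH=.352.*/B=np.array([.4995,.1185,.1028]); TH=.352; DZ=.005/; s/else .0025) if zp/else .0042) if zp/' h.py; python3 - <<'E'
from h import *
away();
fr={n:cam(n) for n in("top","side")}
x=locate("green",(.4095,.138),STICK,frames=fr,win=10)
locate("blue",(.348,.337),STICK,frames=fr,win=10)
z=pick(x,"stick"); place("stick",.128,.097,z)
away()
fr={n:cam(n) for n in("top","side")}
x=locate("blue",(.348,.337),STICK,frames=fr,win=10)
z=pick(x,"stick"); place("stick",.128,-.097,z)
manip.goto([.30,.35,.25],att([0,0,-1],[0,1,0]))
for n in("side","top"): f=cam(n);crop(f,*( (240,170,360,270) if n=="side" else (220,130,340,230)),6,n+"_k5")
st()
E
```

```text
green 0.012 [0.41   0.1382] yaw -6.7 cost 0.07 {'top': (34, 44), 'side': (45, 54)} resid [-0.2, -0.2, 0.1, 0.0, 0.1, -0.2, -0.0, 0.0]
blue 0.012 [0.3479 0.3369] yaw 11.2 cost 0.49 {'top': (39, 44), 'side': (94, 96)} resid [-0.8, 0.2, 0.0, 0.0, -0.1, -0.5, 0.0, 0.1]
down False t 23.2 tcp [0.4107 0.1383 0.0049] F [ 0.4  0.2 -0.3] w 0.0247
gripped t 23.5 tcp [0.4109 0.1384 0.0051] F [-0.6 -0.5  5.7] w 0.0101
lifted t 24.2 tcp [0.4098 0.1382 0.1698] F [-0.5 -0.3  0.3] w 0.0103
landed True t 26.0 tcp [0.606  0.2272 0.077 ] F [-0.4  0.5  2.2] w 0.0104
panel coords [0.1286 0.0971 0.0043] F [0.4 0.5 2.1]
retracted t 26.6 tcp [0.5825 0.2249 0.1441] F [ 0.3 -0.2 -0.5] w 0.0184
blue 0.012 [0.3478 0.3368] yaw 11.1 cost 0.47 {'top': (39, 44), 'side': (94, 96)} resid [-0.8, 0.2, 0.0, 0.0, -0.1, -0.5, 0.0, 0.0]
down False t 32.5 tcp [0.3483 0.3371 0.0048] F [-0.2  0.3  0.1] w 0.0251
gripped t 32.8 tcp [0.3485 0.3372 0.0051] F [-1.2 -0.1  5.5] w 0.0104
lifted t 33.5 tcp [0.3476 0.3366 0.1697] F [-0.4 -0.8 -0.8] w 0.0102
landed True t 36.0 tcp [0.6263 0.0339 0.0761] F [-1.  -0.3  3.4] w 0.0102
panel coords [ 0.1285 -0.0972  0.0033] F [ 0.2 -0.2  3.6]
retracted t 36.7 tcp [0.6028 0.0313 0.1431] F [-0.9  0.3  0.2] w 0.018
 t 38.4 tcp [0.3006 0.3495 0.2495] F [ 0.1 -0.4  0. ] w 0.0179
```

View pics/side_k5.png

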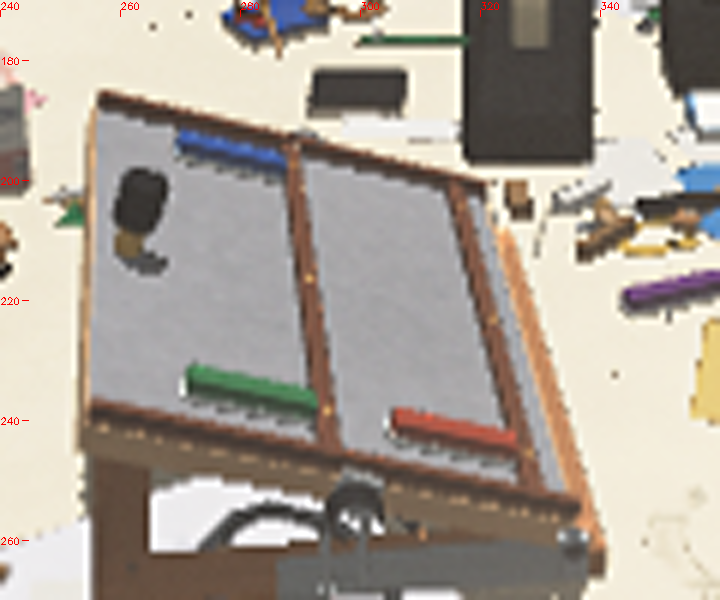

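View pics/top_k5.png

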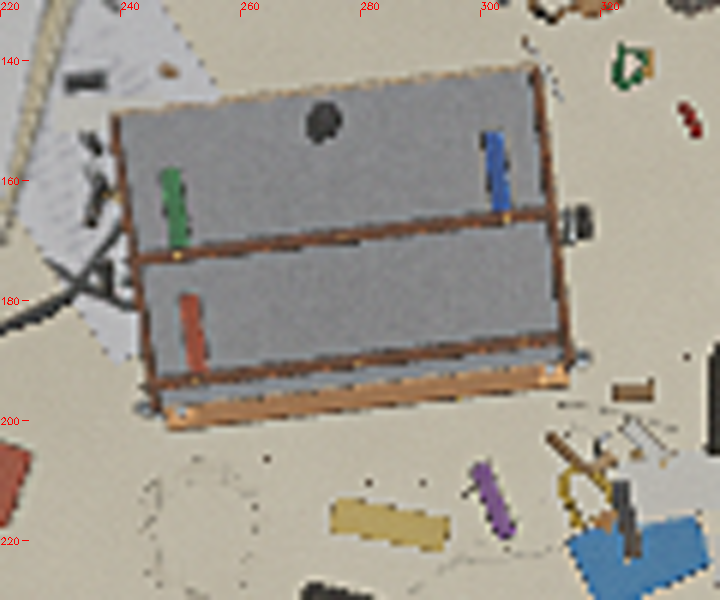

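Red, green and blue sticks lie flush against their cleats: top view red (252,185), green (249,164), blue (302,158). Next is the black stick, whose ends are at top (323,210) and (325,222).

```bash
python3 - <<'E'
from h import *
t=cam("top");s=cam("side")
a=onz(t,[(323.1,210.3),(325.3,222.3)],.01);b=onz(s,[(346.3,203.7),(361.6,202)],.01);print(a.round(4),b.round(4),a.mean(0),b.mean(0))
x=[.4105,-.041,.15]
crop(t,305,200,345,235,18,"bs_t")
crop(s,335,190,375,215,16,"bs_s")
E
```

```text
[[ 0.4361 -0.0387  0.01  ]
 [ 0.3916 -0.0463  0.01  ]] [[ 0.4347 -0.0334  0.01  ]
 [ 0.39   -0.042   0.01  ]] [ 0.41381624 -0.04251828  0.01      ] [ 0.41233678 -0.03769302  0.01      ]
```

View pics/bs_t.png

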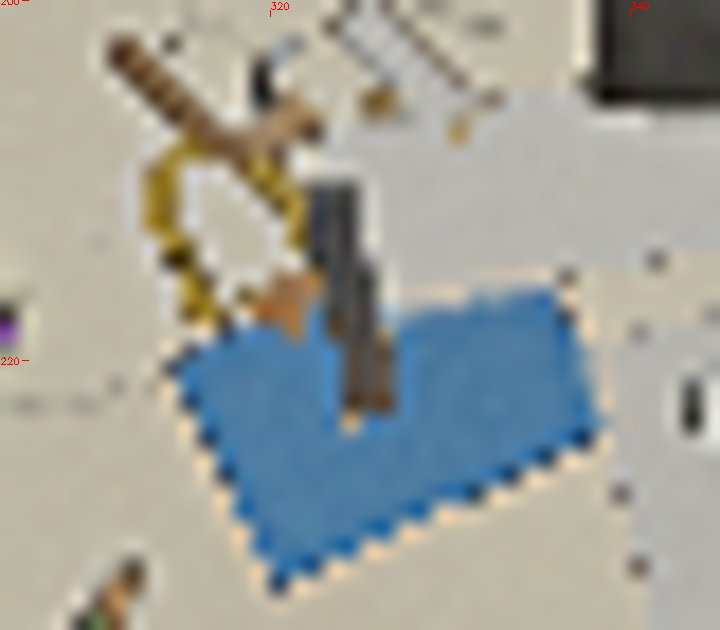

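View pics/bs_s.png

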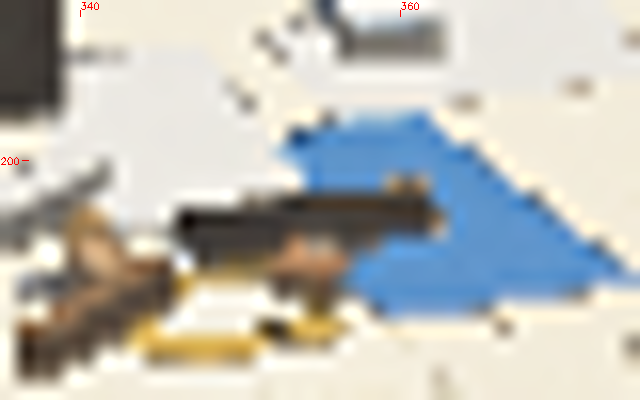

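```bash
python3 - <<'E'
from h import *
x=[.413,-.040,np.radians(9.8)]
z=pick(x,"stick",.0045)
crop(cam("side"),300,130,400,230,6,"bs2")
E
```

```text
down False t 41.4 tcp [ 0.4137 -0.0402  0.0053] F [-0.8  0.4 -0.5] w 0.0252
gripped t 41.7 tcp [ 0.4139 -0.0402  0.0054] F [-1.7  0.4  6.9] w 0.0103
lifted t 42.4 tcp [ 0.4128 -0.04    0.1699] F [0.4 0.  0.5] w 0.0104
```

View pics/bs2.png

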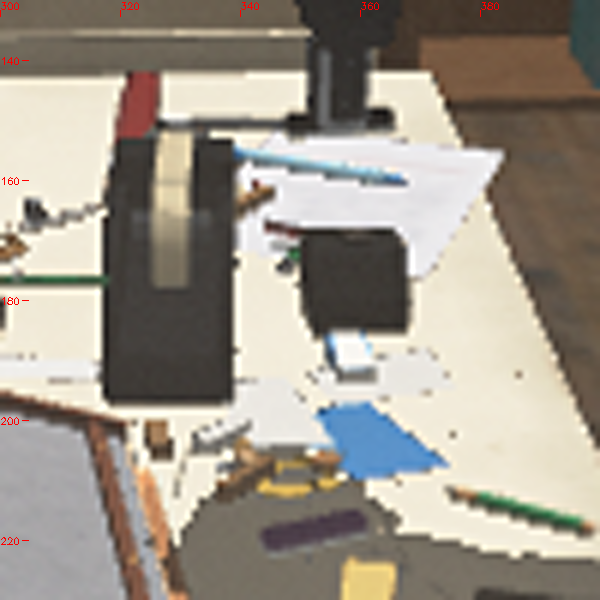

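The black stick is held, at (356,149). I'll place it low right, then locate the tiles again.

```bash
python3 - <<'E'
from h import *
place("stick",.050,-.097,.0054)
away()
fr={n:cam(n) for n in("top","side")}
for n,P in(("green",(.533,.418)),("red",(.441,.356))): locate(n,P,TILE,frames=fr,win=20)
manip.goto([.40,.2,.30],att([0,0,-1],[0,1,0]))
t=cam("top");s=cam("side")
locate("blue",(.62,-.268),TILE,frames={"top":t},use=("top",))
crop(s,240,170,360,270,6,"side_k6");crop(t,300,130,420,220,6,"top_k6")
st()
E
```

```text
landed True t 44.0 tcp [0.5529 0.0264 0.0511] F [-1.2 -1.   5.7] w 0.0102
panel coords [ 0.0507 -0.0971  0.0053] F [ 0.7 -0.9  5.8]
retracted t 44.7 tcp [0.5295 0.0238 0.118 ] F [-0.6 -0.5 -1.3] w 0.0181
green 0.04 [0.5338 0.4181] yaw 10.4 cost 0.24 {'top': (127, 140), 'side': (408, 432)} resid [-0.5, 0.3, 0.1, -0.0, -0.1, -0.3, -0.0, 0.0]
red 0.04 [0.4423 0.3548] yaw -22.1 cost 0.35 {'top': (131, 143), 'side': (349, 344)} resid [-0.7, 0.2, 0.1, 0.0, -0.1, -0.4, 0.0, 0.0]
blue 0.04 [ 0.6214 -0.2722] yaw 29.8 cost 0.0 {'top': (133, 140)} resid [-0.0, -0.0, -0.0, 0.1]
 t 48.2 tcp [0.4005 0.1993 0.3   ] F [ 0.2  0.1 -0.2] w 0.0182
```

View pics/side_k6.png

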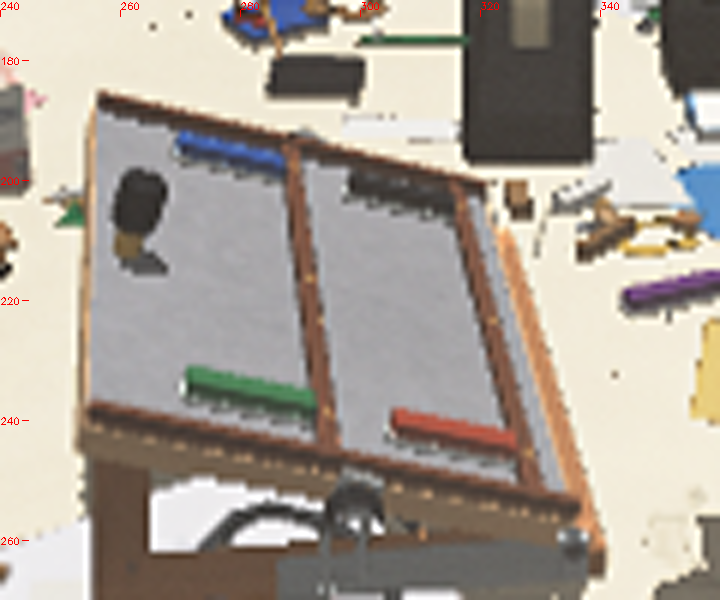

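View pics/top_k6.png

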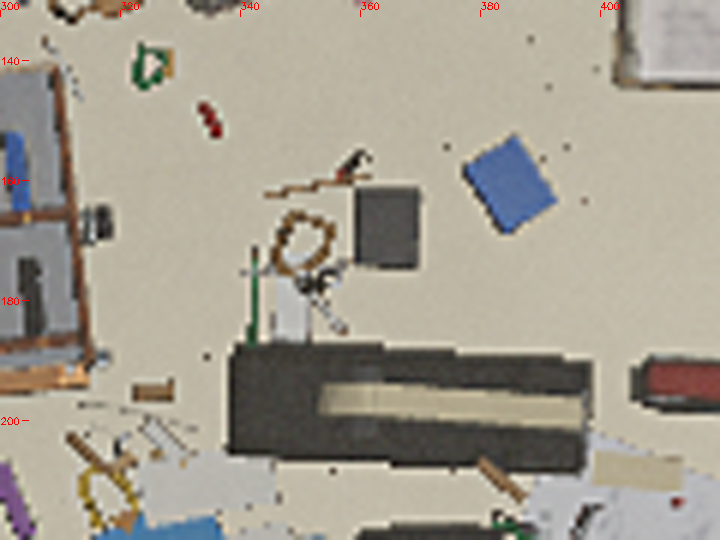

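The black tile has been knocked aside, from (359,174) to (365,168) in the top view, and is still glaze up. I'll place green and red now.

```bash
python3 - <<'E'
from h import *
away()
fr={n:cam(n) for n in("top","side")}
x=locate("green",(.533,.418),TILE,frames=fr,win=20)
z=pick(x,"tile",.001)
crop(cam("side"),260,150,400,290,5,"gt")
place("tile",.129,.046,z)
away();st()
t=cam("top");s=cam("side")
crop(s,240,170,360,270,6,"side_k7");crop(t,180,130,320,230,5,"top_k7")
E
```

```text
green 0.04 [0.5337 0.418 ] yaw 10.1 cost 0.24 {'top': (127, 140), 'side': (407, 432)} resid [-0.5, 0.3, 0.1, -0.0, -0.1, -0.3, -0.0, 0.0]
down False t 54.4 tcp [0.5335 0.4179 0.0006] F [-1.1 -0.9 -0. ] w 0.053
gripped t 54.6 tcp [0.5342 0.4184 0.0017] F [-0.5 -0.1  2.2] w 0.0389
lifted t 55.4 tcp [0.5334 0.4178 0.1694] F [-0.4 -0.1 -1.6] w 0.038
landed True t 57.4 tcp [0.6141 0.1765 0.072 ] F [-2.6 -0.   5. ] w 0.0388
panel coords [ 0.1295  0.046  -0.0013] F [-0.7  0.3  5.6]
retracted t 58.1 tcp [0.5906 0.1742 0.1391] F [-0.9  0.4 -1. ] w 0.046
 t 60.1 tcp [ 0.3604 -0.2994  0.2996] F [0.2 0.3 0. ] w 0.0461
```

View pics/gt.png

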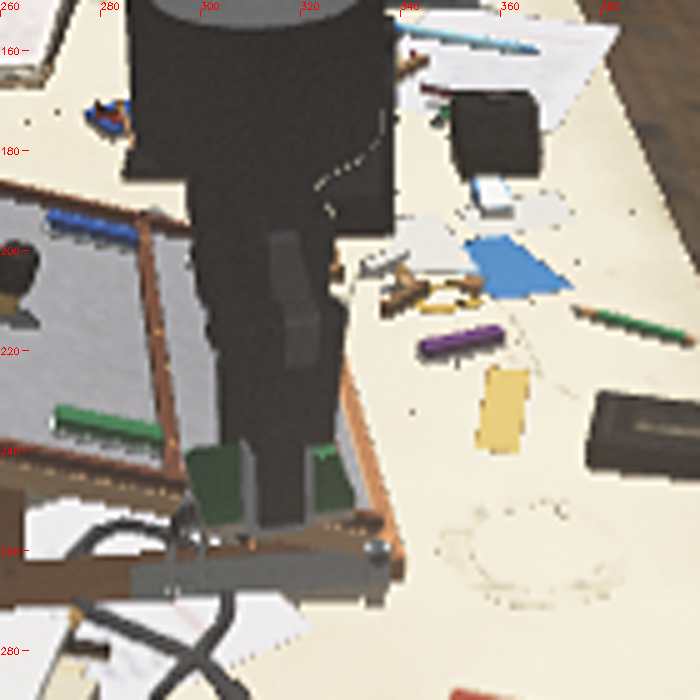

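View pics/side_k7.png

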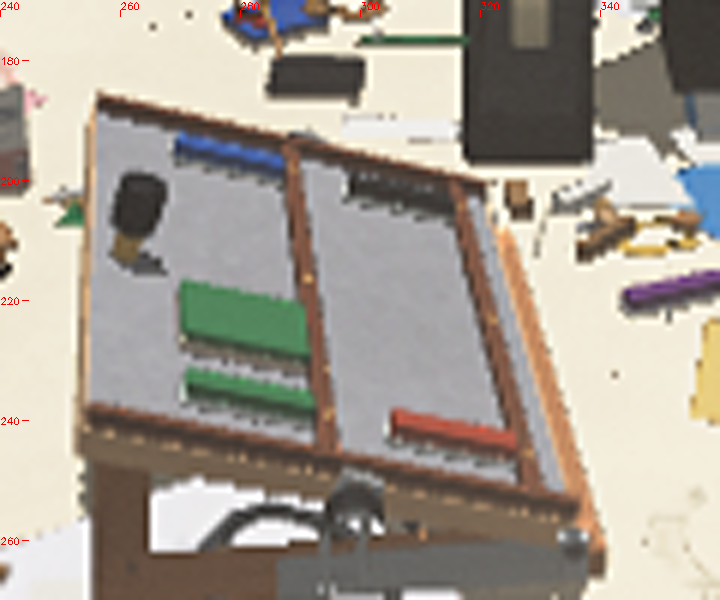

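View pics/top_k7.png

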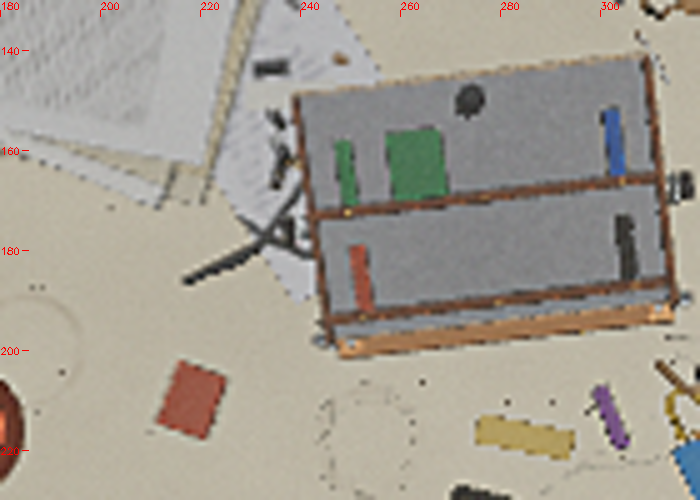

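The green tile sits flat against the high cleat at top (262,163), beside its stick. Next is red.

```bash
python3 - <<'E'
from h import *
fr={n:cam(n) for n in("top","side")}
x=locate("red",(.4423,.3548),TILE,frames=fr,win=20)
z=pick(x,"tile",.001)
place("tile",.051,.046,z)
manip.goto([.40,.25,.30],att([0,0,-1],[0,1,0]));st()
t=cam("top");s=cam("side")
x=locate("blue",(.62,-.268),TILE,frames={"top":t},use=("top",))
crop(s,240,150,360,270,6,"side_k8");crop(t,340,140,410,200,10,"top_k8")
E
```

```text
red 0.04 [0.4422 0.3548] yaw -21.3 cost 0.32 {'top': (130, 143), 'side': (348, 344)} resid [-0.6, 0.2, 0.1, 0.0, -0.1, -0.4, 0.0, 0.0]
down False t 64.1 tcp [0.4425 0.355  0.0015] F [0.4 0.7 1.1] w 0.0528
gripped t 64.4 tcp [0.443  0.3553 0.002 ] F [ 0.1 -0.4  4.5] w 0.0387
lifted t 65.1 tcp [0.4415 0.3544 0.1686] F [-0.2  0.1 -0.5] w 0.0388
landed True t 68.1 tcp [0.5406 0.1691 0.0478] F [-2.1 -0.5  5.7] w 0.0386
panel coords [0.0518 0.0461 0.0014] F [-0.  -0.3  6. ]
retracted t 68.8 tcp [0.5172 0.1668 0.1148] F [ 0.1 -0.4 -0.6] w 0.0461
 t 69.7 tcp [0.4001 0.2498 0.298 ] F [ 0.2 -0.7 -0.8] w 0.0459
blue 0.04 [ 0.6213 -0.2721] yaw 30.7 cost 0.0 {'top': (132, 140)} resid [-0.0, 0.0, -0.0, 0.0]
```

View pics/side_k8.png

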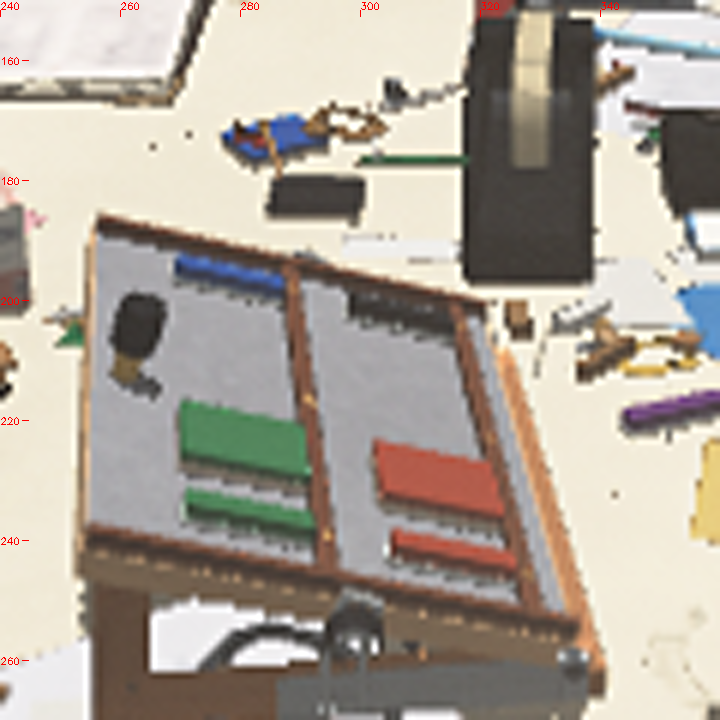

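View pics/top_k8.png

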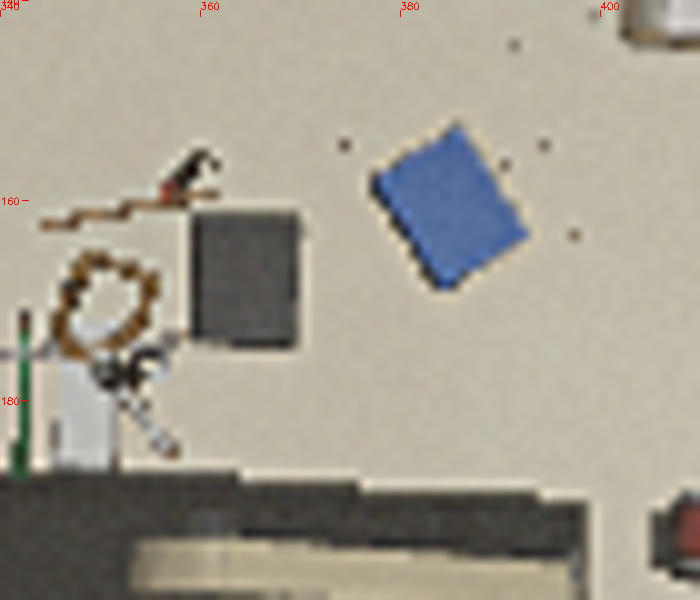

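```bash
python3 - <<'E'
from h import *
t=cam("top");s=cam("side")
a=onz(t,[(359,160.8),(369.4,160.9),(369.3,174.2),(358.7,173.5)],.01)
S=(np.array([(274,177),(363,180),(362,207),(268,204)])+.5)/6-.5+[240,150]
b=onz(s,S,.01)
print(a.round(4).tolist(),a.mean(0).round(4));print(b.round(4).tolist(),b.mean(0).round(4))
xb=locate("blue",(.6213,-.2721),TILE,frames={"top":t},use=("top",))
z=pick(xb,"tile",.001)
manip.line_to([xb[0],xb[1],.2],None,.2)
crop(cam("side"),240,100,360,200,6,"bt")
E
```

```text
[[0.6202, -0.1757, 0.01], [0.6195, -0.2148, 0.01], [0.5692, -0.2133, 0.01], [0.5722, -0.1736, 0.01]] [ 0.5953 -0.1944  0.01  ]
[[0.6173, -0.2118, 0.01], [0.5691, -0.2056, 0.01], [0.5691, -0.1713, 0.01], [0.6188, -0.1773, 0.01]] [ 0.5936 -0.1915  0.01  ]
blue 0.04 [ 0.6213 -0.2721] yaw 30.7 cost 0.0 {'top': (132, 140)} resid [-0.0, -0.0, -0.0, 0.0]
down False t 73.4 tcp [ 6.21e-01 -2.72e-01  6.00e-04] F [ 0.8  0.1 -0. ] w 0.0532
gripped t 73.6 tcp [ 0.6218 -0.2724  0.0017] F [-0.2  0.1  2. ] w 0.0384
lifted t 74.4 tcp [ 0.6209 -0.2719  0.1694] F [-0.3 -0.4 -0.6] w 0.0385
```

View pics/bt.png

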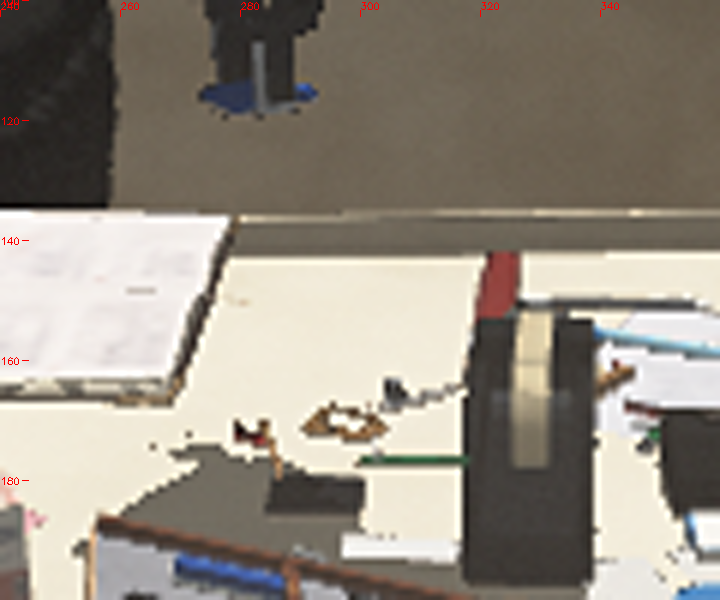

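```bash
python3 - <<'E'
from h import *
place("tile",.129,-.046,.0015)
manip.goto([.40,.25,.30],att([0,0,-1],[0,1,0]));st()
t=cam("top");s=cam("side")
crop(s,240,150,360,270,6,"side_k9");crop(t,340,140,410,200,10,"top_k9")
E
```

```text
landed True t 77.1 tcp [0.6238 0.0851 0.0712] F [-0.8  0.2  3.3] w 0.0386
panel coords [ 0.1294 -0.046  -0.0022] F [0.4 0.2 3.3]
retracted t 77.8 tcp [0.6003 0.0826 0.1383] F [-0.3  0.6 -0.8] w 0.0458
 t 79.0 tcp [0.4002 0.2497 0.2986] F [ 0.4  0.  -0.3] w 0.0461
```

View pics/side_k9.png

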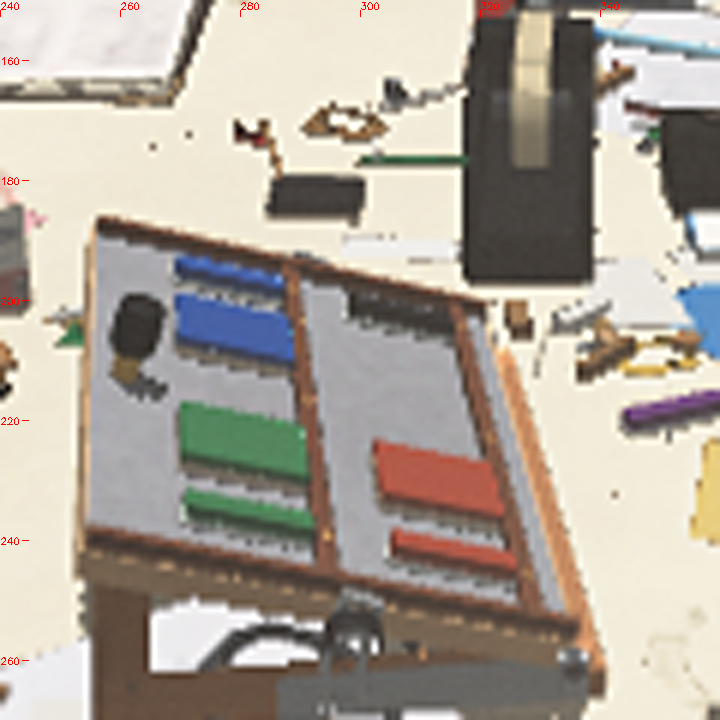

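View pics/top_k9.png

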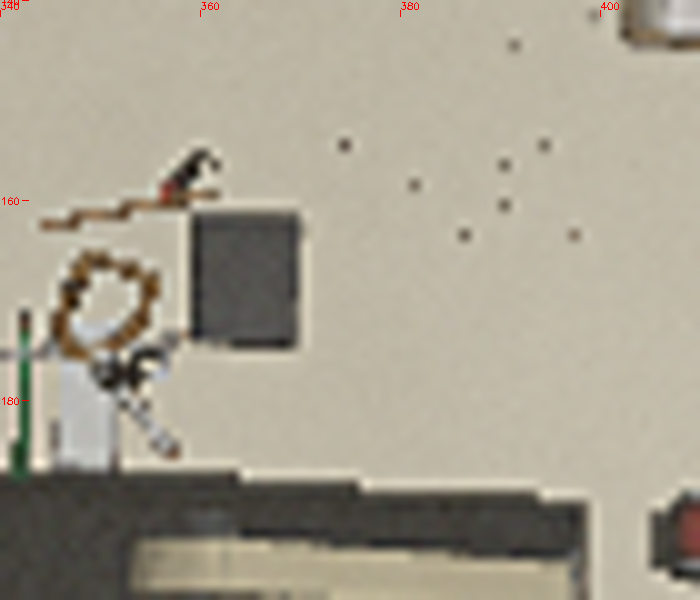

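The blue tile is placed at side (289,204). The black tile is still at top (364,167), so I'll take it now.

```bash
python3 - <<'E'
from h import *
z=pick([.5945,-.1935,np.radians(-4)],"tile",.001)
crop(cam("side"),240,80,360,200,5,"kt")
place("tile",.051,-.046,z)
manip.goto([.30,.35,.30],att([0,0,-1],[0,1,0]));st()
t=cam("top");s=cam("side")
crop(s,240,180,350,270,7,"side_k10");crop(t,230,135,330,205,8,"top_k10")
E
```

```text
down False t 82.3 tcp [ 0.5946 -0.1936  0.0011] F [-0.2  0.3 -0.1] w 0.0531
gripped t 82.6 tcp [ 0.5952 -0.1939  0.0019] F [0.4 0.1 3.3] w 0.0387
lifted t 83.3 tcp [ 0.5939 -0.1932  0.1687] F [ 0.1 -0.4 -1.5] w 0.0389
landed True t 85.4 tcp [0.5501 0.0774 0.0476] F [-1.   0.1  5.7] w 0.0384
panel coords [ 0.0517 -0.046   0.0012] F [1.  0.2 5.7]
retracted t 86.1 tcp [0.5267 0.0749 0.1146] F [-0.1  0.3 -0.4] w 0.0461
 t 87.6 tcp [0.3003 0.3495 0.2989] F [0.2 0.4 0.4] w 0.0456
```

View pics/side_k10.png

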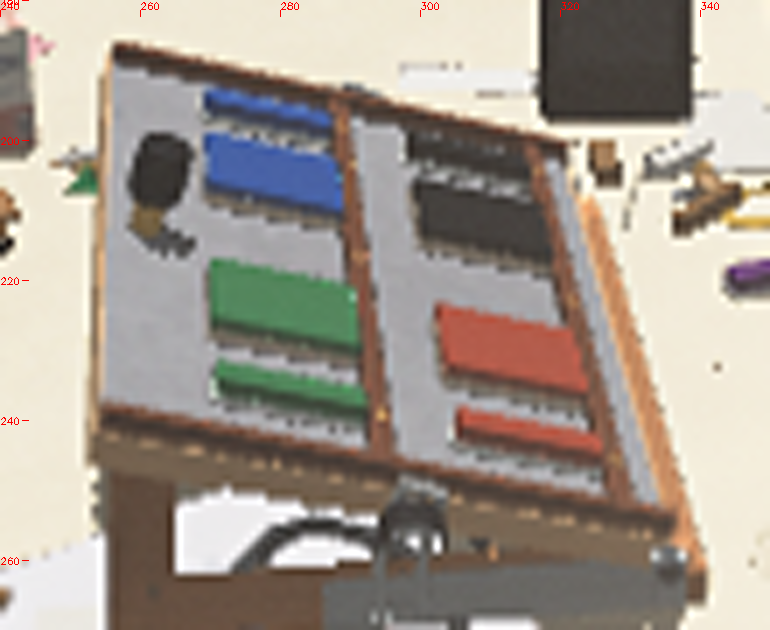

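View pics/top_k10.png

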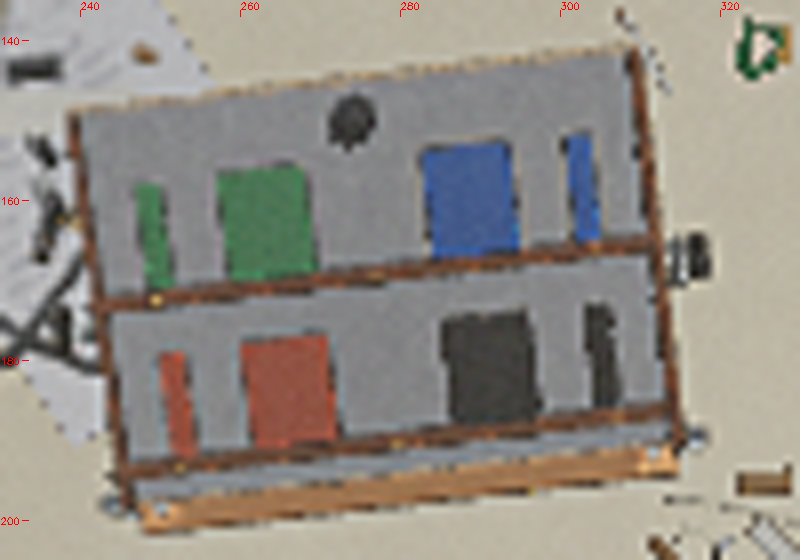

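Everything looks seated, but the far edge has dropped about 2 px in the side view (corner row 184.5 to 186.8). I'll measure the tilt.

```bash
python3 - <<'E'
from h import *
s=cam("side");t=cam("top")
# corner readings (outer top corners of edging at far edge), k=7
def rd(X,Y,y0=180): return np.array([(X+.5)/7-.5+240,(Y+.5)/7-.5+y0])
obs={"k3":[rd(122,30),rd(110,390)],"k10":[rd(115,46),rd(105,408)]}
for th in (.28,.29,.30,.31,.32,.33,.34,.35,.36):
    print(th,proj(s,bw(B,th,[[.182,-.127,.008],[.182,.127,.008],[.094,0,.0065],[.168,0,.034]],.005)).round(1).tolist())
print(obs)
crop(s,245,180,305,250,10,"side_z")
E
```

```text
0.28 [[255.1, 187.6], [253.3, 239.6], [290.2, 217.4], [262.4, 202.0]]
0.29 [[255.3, 187.0], [253.6, 238.9], [290.4, 217.1], [262.7, 201.4]]
0.3 [[255.5, 186.4], [253.8, 238.2], [290.5, 216.8], [263.0, 200.8]]
0.31 [[255.7, 185.8], [254.1, 237.5], [290.7, 216.4], [263.4, 200.2]]
0.32 [[255.9, 185.2], [254.3, 236.8], [290.8, 216.1], [263.7, 199.7]]
0.33 [[256.1, 184.6], [254.6, 236.0], [291.0, 215.8], [264.1, 199.1]]
0.34 [[256.4, 184.0], [254.9, 235.3], [291.1, 215.5], [264.4, 198.5]]
0.35 [[256.6, 183.4], [255.2, 234.6], [291.3, 215.2], [264.8, 197.9]]
0.36 [[256.8, 182.9], [255.5, 233.9], [291.5, 214.9], [265.2, 197.3]]
{'k3': [array([257.        , 183.85714286]), array([255.28571429, 235.28571429])], 'k10': [array([256.        , 186.14285714]), array([254.57142857, 237.85714286])]}
```

View pics/side_z.png

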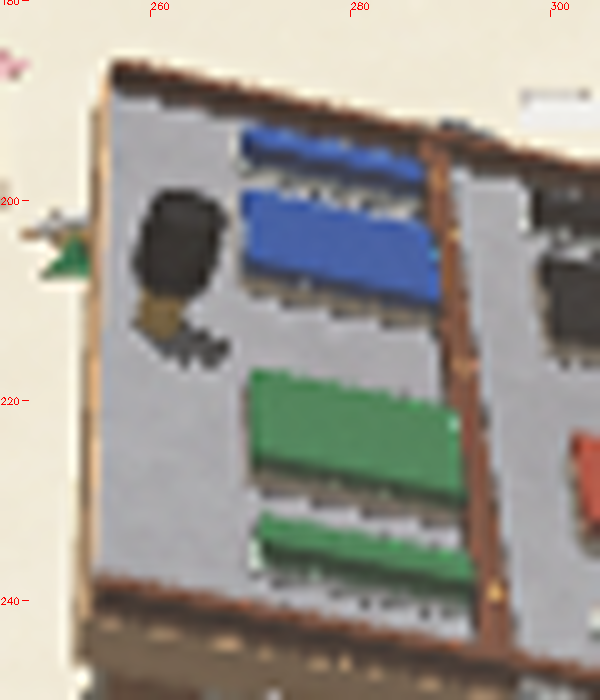

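The tilt has slipped from about 0.35 to about 0.313, presumably from the landing presses. That is too close to 0.31, so I'll lift the knob gently back to the stop.

```bash
python3 - <<'E'
from h import *
h=np.array([B[0],B[1],.018+DZ]); pstop=np.array([.6521,.1343,.0939])
R35=board_R(B[2],.35); l=R35.T@(pstop-h); print("tcp in panel",(l-[0,0,.006]).round(4))
l[0]=.168; l[1]=0; l[2]=max(l[2],.006+.006)
def pose(th,up=0): Rb=board_R(B[2],th); return h+Rb@(l+[0,0,up]),att(-Rb[:,2],Rb[:,1]),Rb
manip.gripper_to(.034,90)
p,e,Rb=pose(.315,.09); manip.goto(p,e)
p,e,Rb=pose(.315,.04); manip.line_to(p,None,.2,15)
p,e,Rb=pose(.315); print(manip.line_to(p,None,.05,6)); st("at")
crop(cam("side"),240,130,340,250,5,"rl")
E
```

```text
tcp in panel [1.684e-01 1.000e-04 8.000e-03]
False
at t 90.9 tcp [0.6543 0.1345 0.0885] F [ 0.5  0.3 -0.4] w 0.0339
```

View pics/rl.png

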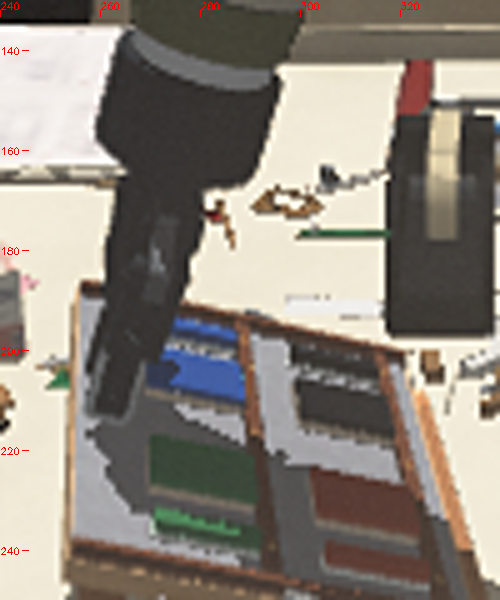

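```bash
python3 - <<'E'
from h import *
h=np.array([B[0],B[1],.018+DZ])
manip.gripper_to(.008,70);s=st("closed"); Rb=board_R(B[2],.315); l=Rb.T@(np.array(s["ee_pos"])-h)
for th in np.arange(.325,.40,.01):
    Rb=board_R(B[2],th);r=manip.line_to(h+Rb@l,att(-Rb[:,2],Rb[:,1]),.015,20);s=st(f"th {th:.3f} {r}")
    f=Rb.T@s["wrist_force"];print(f.round(1))
    if r or f[2]<-32: break
manip.sleep(.3)
E
```

```text
closed t 91.3 tcp [0.6543 0.1346 0.089 ] F [-0.9  0.1  3.2] w 0.0169
th 0.325 False t 91.6 tcp [0.654  0.1345 0.0897] F [ 5.5  1.4 -6.7] w 0.0169
[ 3.2  0.8 -8.2]
th 0.335 False t 91.8 tcp [0.6536 0.1345 0.0909] F [  8.8   1.2 -11. ] w 0.017
[  4.7   0.3 -13.3]
th 0.345 False t 92.1 tcp [0.653  0.1344 0.0923] F [  9.8   0.9 -11.2] w 0.0171
[  5.4  -0.1 -13.9]
th 0.355 False t 92.4 tcp [0.6523 0.1344 0.0939] F [  8.9   2.1 -11.1] w 0.0166
[  4.7   1.2 -13.6]
th 0.365 False t 92.6 tcp [0.6517 0.1343 0.0954] F [ 10.3   0.5 -12.3] w 0.0165
[  5.2  -0.6 -15.1]
th 0.375 True t 92.8 tcp [0.6518 0.1343 0.0953] F [ 3.   0.8 -0.3] w 0.0165
[ 2.8  0.5 -1.4]
```

```bash
python3 - <<'E'
from h import *
manip.gripper_to(.034);s=st("open");Rb=board_R(B[2],.365)
manip.line_to(s["ee_pos"]+Rb[:,2]*.09,None,.1)
manip.goto([.30,.35,.30],att([0,0,-1],[0,1,0]));st()
t=cam("top");s=cam("side")
crop(s,240,180,350,270,7,"side_f");crop(t,230,135,330,205,8,"top_f")
crop(t,150,120,470,250,2,"top_all")
E
```

```text
open t 93.5 tcp [0.6499 0.1342 0.0939] F [-1.2 -0.5  0.2] w 0.0344
 t 96.0 tcp [0.3006 0.3497 0.2994] F [ 0.4 -0.2  0.9] w 0.0342
```

View pics/side_f.png

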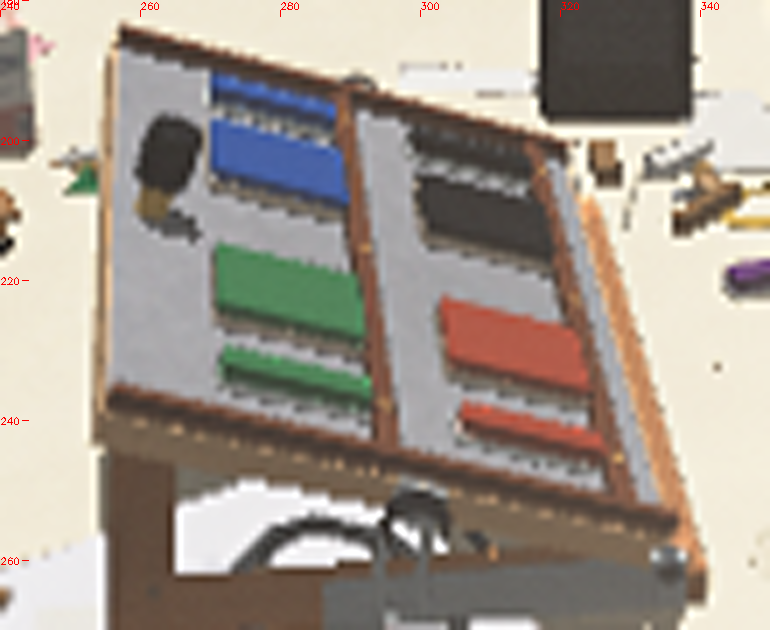

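View pics/top_f.png

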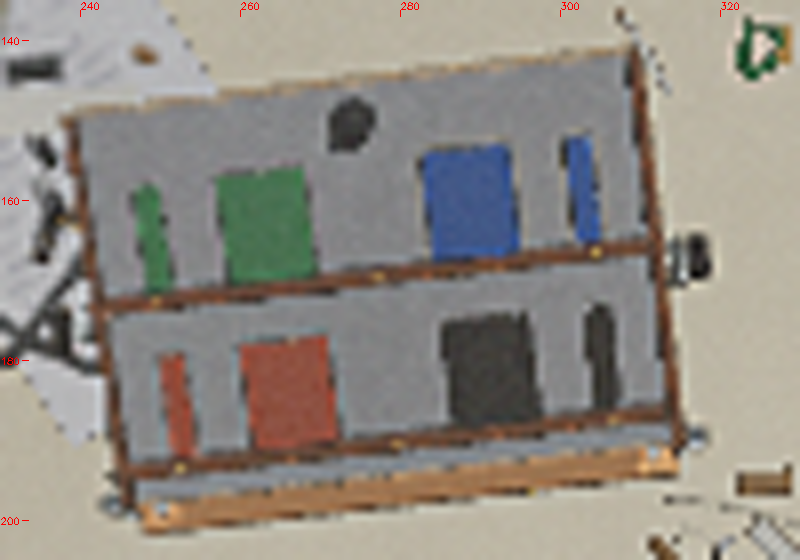

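View pics/top_all.png

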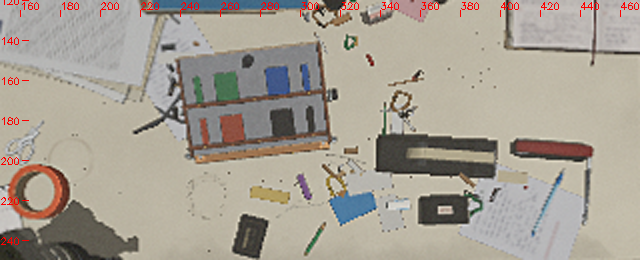

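The far edge is back at row 184 (0.35 rad) and all eight pieces are still against the cleats. One numerical check of their panel coordinates before handing in.

```bash
python3 - <<'E'
from h import *
fr={n:cam(n) for n in("top","side")}
def panel_xy(f,uv,h=.010,th=.35):
    e,d=ray(f,[uv]);Rb=board_R(B[2],th);o=np.array([B[0],B[1],.018+DZ]);e2=Rb.T@(e-o);d2=Rb.T@d[0]
    k=(h+.006-e2[2])/d2[2];return (e2+k*d2)[:2]*1000
for nm,xs,ys in(("green",.123,.046),("red",.045,.046),("blue",.123,-.046)):
  for kind,y in(("tile",ys),("stick",np.sign(ys)*.097)):
    P=bw(B,.35,[[xs,y,.01]],DZ)[0]
    for n in fr:
        m=moments(fr[n],P,nm,9 if kind=="tile" else 7)
        w,v=np.linalg.eigh(m[1]);d=v[:,1]
        a=panel_xy(fr[n],m[0]-3*d);b=panel_xy(fr[n],m[0]+3*d);g=(b-a)
        print(nm,kind,n,"want",round(xs*1000),round(y*1000),"got",panel_xy(fr[n],m[0]).round(1),"ang",np.degrees(np.arctan(g[1]/g[0])).round(1) ,m[2])
# black by hand, top crop k=8 x0=230,y0=135
q=lambda X,Y:((X+.5)/8-.5+230,(Y+.5)/8-.5+135)
for c in[(442,322),(526,314),(538,415),(455,425)]: print("blk tile corner",panel_xy(fr["top"],q(*c)).round(1))
for c in[(598,305),(607,408)]: print("blk stick end",panel_xy(fr["top"],q(*c)).round(1))
E
```

```text
green tile top want 123 46 got [124.9  46.4] ang 3.8 141
green tile side want 123 46 got [123.1  46.5] ang -5.8 160
green stick top want 123 97 got [124.4  98. ] ang -1.9 41
green stick side want 123 97 got [122.8  97.3] ang -0.8 40
red tile top want 45 46 got [47.1 46.8] ang 3.7 138
red tile side want 45 46 got [45.3 47. ] ang -5.7 154
red stick top want 45 97 got [44.1 97.3] ang 3.7 41
red stick side want 45 97 got [46.6 97.9] ang -0.8 41
blue tile top want 123 -46 got [124.6 -45.9] ang 5.3 143
blue tile side want 123 -46 got [124.2 -45.4] ang -5.8 137
blue stick top want 123 -97 got [125.7 -96.5] ang 0.0 38
blue stick side want 123 -97 got [124.4 -97.4] ang 0.4 28
blk tile corner [ 71.6 -26.1]
blk tile corner [ 70.9 -64.3]
blk tile corner [ 23.4 -64. ]
blk tile corner [ 23.2 -26. ]
blk stick end [ 71.2 -97.1]
blk stick end [ 23.  -95.6]
```

```bash
python3 - <<'E'
from h import *
manip.sleep(.5); s=cam("side");crop(s,240,180,350,270,7,"side_end")
manip.close_job(); print("handed in")
E
```

```text
the job is handed in; nothing more can be done
handed in
```

View pics/side_end.png

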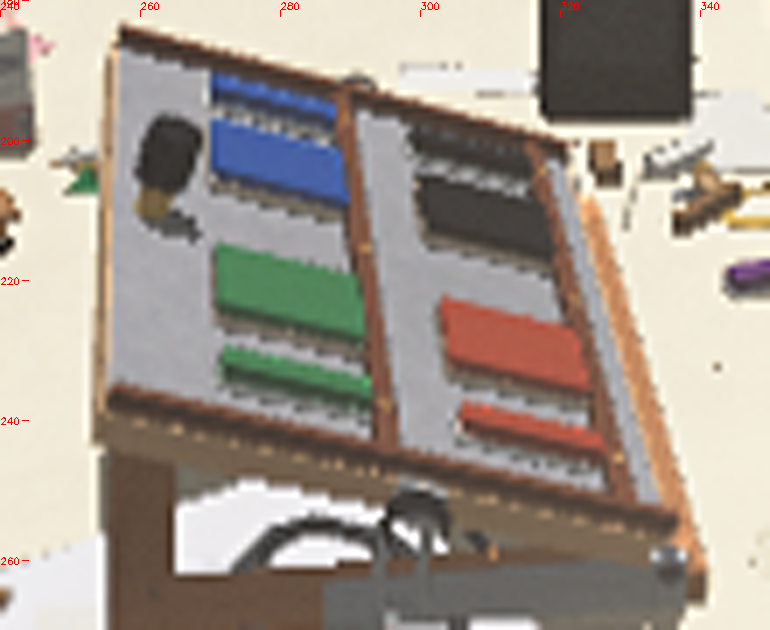

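I raised the board to its stop by the knob, then set all four tiles and their matching sticks against the cleats. Green and blue are on the high cleat, red and black on the low one. I handed the job in at about 97 s with the arm clear of everything. The violet stick, stapler, eraser and stamp were not touched.

- **Black tile moved:** it was knocked aside partway through the run, so I located it again before picking it up.
- **Panel slipped:** placing the pieces pushed the panel down from about 0.35 to about 0.313 rad, by my reading of the pictures. I lifted the loaded board back to its stop, and the last picture shows it at about 0.35 rad with every piece still in place.
- **Final positions:** measured centres are within about 3 mm of target along the slope, inside the tolerance. The gap between each tile and its stick is about 25 mm.
- **Disagreements in the checks:** the top camera reads most pieces 1 to 2 mm higher up the slope than the side camera. It also reads the coloured tiles' angles at +4° to +5°, against −6° from the side camera. I put this down to image noise, because the edges look square. I measured the black tile and stick only by hand, from the top picture.

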